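# Swap the failed gauge shell at the back of the test nest

## Task

The gauge shell with the red label at the back of the test nest has failed: set the brass rotary switch and the red collar that stand in front of it aside on the blue mat, drop the failed shell down the reject funnel, and stand the good shell with the green label in its place on the rear pad. Then put the switch and the collar back, each where it stood before. Stand everything upright and set the parts down gently (only the reject may be dropped), and leave the white push caps where they lie.

Things in the scene. Friction and masses are not known exactly. Their poses are not given: they have to be found in the camera images.
- test_nest: Fixed aluminium plate (135 x 180 mm, parts stand 6 mm above the bench), three flush black pads, grey tester box behind (face x +35 mm, 35 deep, top 46 mm high). Origin: on the bench below the rear pad (the shell's place); x towards the tester, z up. Front pads at x -27, y +54 and -54 mm hold switch and collar, either way round. Gaps from shell: 7 mm to each, 6 mm to tester: grip it along y.
- park_mat: Fixed blue rubber mat, 120 mm (its x) by 180 mm (its y), 3 mm thick, flat on the bench: the side area for the switch and the collar. Origin: centre of its underside, on the bench. Room for both parts side by side along y.
- pass_plate: Fixed flat green plate, 100 x 100 mm, 4 mm thick, on which the good shell waits. Origin: centre of its underside, on the bench.
- reject_funnel: Fixed stainless reject funnel bolted to the far bench edge, red catch can below. Origin: centre of the round mouth at rim height, 45 mm above the bench; z up. Mouth 140 mm wide inside, narrowing over 60 mm to a 100 mm tube into the can, whose floor is 184 mm below the rim. A shell let go upright over the middle of the mouth falls through.
- failed_shell: Failed gyro gauge shell: black upright can 52 mm in diameter, 50 mm tall, on a round foot flange 58 mm in diameter and 6 to 8 mm high, red oblong label (40 x 22 mm) on top, steel connector stub in the middle (14 mm wide, its top at 60 mm). About 160 g. Stands on the rear pad of the nest. Origin: centre of its underside; z up.
- good_shell: Good gyro gauge shell: the same as the failed shell (52 mm can, 58 mm flange, 60 mm overall height, about 160 g), but with a green oblong label on top. It stands on the green plate. Origin: centre of its underside; z up.
- rotary_switch: Dull brass rotary switch: upright round housing 46 mm in diameter and 30 mm tall, with a thin threaded bush and a steel shaft in the middle of its top (shaft end at 52 mm). About 180 g. It stands on one of the two front pads of the nest. Origin: centre of its underside; z up.
- detent_collar: Red anodised detent collar: a ring 48 mm outside, 24 mm bore, 26 mm tall, with dark notches round its top. About 95 g. It stands flat on the other front pad of the nest. Origin: centre of its underside; z up.
- cap_a: White push cap, 22 mm in diameter and 14 mm tall, loose on the bench in front of the test nest. A bystander: leave it alone. Origin: centre of its underside.
- cap_b: White push cap, 22 mm in diameter and 14 mm tall, loose on the bench in front of the blue mat. A bystander: leave it alone. Origin: centre of its underside.
There are look-alikes about, which are no part of the job. What is shaped like the failed_shell but turquoise is not meant.

How it is judged:
On the way, in this order (a step that is already met when the one before it is completed fails the run):
1. the rotary switch and the detent collar both stand upright on the blue mat, released (x of rotary_switch in the frame of park_mat between -0.06 and 0.06 m and y of rotary_switch in the frame of park_mat between -0.09 and 0.09 m and z of rotary_switch in the frame of park_mat between -0.002 and 0.009 m and angle between each of rotary_switch, detent_collar's own z axis and vertical below 0.12 rad and linear speed of each of rotary_switch, detent_collar below 0.02 m/s and angular speed of each of rotary_switch, detent_collar below 0.3 rad/s and contact force between the fingers and rotary_switch below 0.2 N and x of detent_collar in the frame of park_mat between -0.06 and 0.06 m and y of detent_collar in the frame of park_mat between -0.09 and 0.09 m and z of detent_collar in the frame of park_mat between -0.002 and 0.009 m and contact force between the fingers and detent_collar below 0.2 N), for 0.2 s.
2. the failed shell has gone down the reject funnel into its can (z of failed_shell in the frame of reject_funnel below -0.1 m and horizontal distance between failed_shell and reject_funnel below 0.09 m), for 0.1 s.
3. the good shell stands upright on the rear pad of the nest, released (horizontal distance between good_shell and test_nest below 0.015 m and z of good_shell in the frame of test_nest between 0.002 and 0.012 m and angle between good_shell's own z axis and vertical below 0.12 rad and linear speed of good_shell below 0.02 m/s and angular speed of good_shell below 0.3 rad/s and contact force between the fingers and good_shell below 0.2 N), for 0.2 s.
At the end, for the whole second after the job is handed in: Failed shell in the can under the funnel; good shell upright on the rear pad (centre within 15 mm); switch and collar upright in the nest, each within 15 mm of where it stood at the start; all released and at rest; push caps within 15 mm of where they lay (all of step 2 and all of step 3 and linear speed of each of failed_shell, rotary_switch, detent_collar below 0.02 m/s and angular speed of each of failed_shell, rotary_switch, detent_collar below 0.3 rad/s and distance of each of rotary_switch, detent_collar from where it was at the start of the episode below 0.015 m and angle between each of rotary_switch, detent_collar's own z axis and vertical below 0.12 rad and contact force between the fingers and rotary_switch below 0.2 N and contact force between the fingers and detent_collar below 0.2 N); the robot touches nothing.
It fails at once if a white push cap is moved more than 15 mm (distance of any of cap_a, cap_b from where it was at the start of the episode above 0.015 m).
It fails at once if the good shell, the switch or the collar is dropped (falls free more than about 20 mm) ((linear speed of good_shell above 0.65 m/s and contact force between the fingers and good_shell below 0.1 N) or (linear speed of rotary_switch above 0.65 m/s and contact force between the fingers and rotary_switch below 0.1 N) or (linear speed of detent_collar above 0.65 m/s and contact force between the fingers and detent_collar below 0.1 N)).
It also fails if it takes over 144 s, if anything falls off the work surface, if the arm or the gripper's body presses on something with over 40 N, if the wrist force passes 120 N, or if a joint passes its speed limit or range.

## Robot

A 6-joint arm with a two-finger parallel gripper is mounted at the origin on the work surface. World frame = base frame: x ahead of the robot, y to its left, z up, the work surface at z = 0. Lengths are in m, angles in rad, forces in N, time in s.
With the tool pointing down it reaches from about 0.35 to 0.85 m from the base axis. Payload 8.1 kg.
Tool frame: the origin (TCP) lies on the mounting face of the last link; the fingertips stand 186 mm ahead of it and the grasp point (between the pads) lies 167 mm ahead of it (grip_point_offset is the distance from the TCP to the grasp point, in m); z points along the fingers, y is the direction in which the jaws open and shut (so a half turn about z gives the same grasp; the last joint's range is limited). The gripper opens to 93 mm and grips with 3 to 60 N. Pads are 15 mm wide; open, the fingers measure 128 mm over their backs; the gripper's body (75 mm by 188 mm) begins 65 mm behind the grasp point.
Start: joints at [-1.414, 0.13, 1.488, -0, 1.523, -0.085], TCP at [0.144, -0.583, 0.405] pointing down, gripper open.
Joint ranges: [-2.96, 2.96], [-0.89, 2.26], [0.02, 2.5], [-1.34, 4.48], [0, 2.73], [-2.66, 2.66]. Speed limits (rad/s): [2.39, 2.39, 2.79, 3.14, 3.14, 3.14].

## Interface

Orientations are given as a rotation vector (axis times angle).
In Python, from plant import read_state, read_camera, close_job, grip_point_offset gives the robot as it stands.
- The arm moves only by the shell command python3 -m creep 'ROWS' [OPENING] [FORCE]. ROWS is JSON, a list of rows, each a list of 2 entries, a list of its own where there are three numbers: the shift along the tool's x, y, z in cm, then the turn, a rotation vector about the tool's x, y, z in degrees. In form: [[[tx, ty, tz], [rx, ry, rz]], ...]. A call has 1 to 12 rows; each row shifts and turns the commanded pose from where the row before left it, along the tool's axes as they then stand; what a row does not reach is not made up. A row lasts 1/12 s, in which the tool goes at most 41.7 mm and 7.16 degrees, less where a joint would pass 70% of its speed; a pose out of reach is approached as far as the arm can. A call is refused whole if a number of a shift passes 4.17 or a number of a turn 7.16, either way. A call with a gripper value outside its range is refused whole. OPENING is the opening in per cent of the stroke, from 0 (shut) to 100 (fully open), set as the call begins (- or left out, the last holds). The fingers move at their own pace and stop on an object; FORCE is the grip in N (left out, the last holds). Time passes only in rows, so rows that do not move let the fingers close. It gives the time, the measured TCP pose, the force and the opening at its end, in the units of the state.
- read_state(): the state, without advancing time (a new reading comes with each control period).
- read_camera(name): name is "scene" or "top" or "wrist"; returns a dict with "img" (420x560x3 uint8, red, green, blue), "K" (3x3 intrinsics, pixels), "T" (4x4, takes a point from camera to world coordinates). Camera axes: x right, y down, z forward; pixel columns grow to the right and rows downward; lengths in m; the calibration is good to about 2 mm. The wrist camera is an equidistant fisheye: a pixel r from the principal point sees the ray r / f radians off the axis. A picture is of the moment at which its call begins. There is no depth.
- close_job(): hands the job in, once; it reports no verdict.
The state is a dict: "t": time; "q": joint angles; "dq": joint speeds; "joint_torque": joint torques, N m; "tool_pos": TCP position; "orientation": TCP orientation; "force": force on the tool from outside, world axes, zero at the start; "wrist_torque": the same for the moment, N m; "opening": finger opening in m.
Only numpy, scipy, OpenCV 4.12 (cv2) and the standard library are available. Lean on these libraries where they do the work, as an engineer would, in place of code of your own. Each camera call takes 0.05 s, during which the arm holds its last target.

## Working session

There is one attempt and no reset: what is moved stays moved. The work goes in short steps, Python scripts to look and compute and a shell command to move; the robot and the scene stay as the last step left them, time stands still between calls to the robot, and variables do not carry over. Pictures are saved under pics/ and viewed, and the job is handed in when it is done.

```bash
ls; mkdir -p pics; cat > h.py <<'E'
from plant import *
import numpy as np, cv2
def snap(n,f):
    c=read_camera(n); cv2.imwrite('pics/'+f,c['img'][:,:,::-1]); np.savez('pics/'+f+'.npz',**c); return c
E
python3 - <<'E'
from h import *
print(read_state(),grip_point_offset)
for n in('top','scene','wrist'):
    c=snap(n,n+'0.png'); print(n,c['K'],c['T'])
E
```

```text
pics
{'t': 0.0, 'q': array([-1.41439834e+00,  1.31150859e-01,  1.48924773e+00, -3.20192500e-05,
        1.52297477e+00, -8.53793000e-02]), 'dq': array([ 1.43696563e-03,  3.83387800e-05,  5.76309859e-04,  3.39782489e-05,
       -8.48556242e-04,  7.68751353e-04]), 'joint_torque': array([ 1.38621301e-03, -5.59826517e+01, -4.91765356e+01,  7.67606869e-02,
        3.55522789e-02, -1.70837184e-04]), 'tool_pos': array([ 0.14365091, -0.58232568,  0.40371062]), 'orientation': array([-3.11689912e+00, -3.78646479e-01,  1.49422786e-04]), 'force': array([-0.08167096, -0.25087695, -0.45008212]), 'wrist_torque': array([-0.00460697,  0.02191741,  0.01350309]), 'opening': 0.09277612481940024} 0.1673
top [[440.20048853   0.         272.58435941]
 [  0.         440.20048853 208.55089327]
 [  0.           0.           1.        ]] [[-0.01574039 -0.98094099  0.1936673   0.32227417]
 [-0.99976639  0.01830997  0.01148511 -0.01916436]
 [-0.01481226 -0.19344127 -0.98100004  1.02502644]
 [ 0.          0.          0.          1.        ]]
scene [[414.37601552   0.         284.6863458 ]
 [  0.         414.37601552 207.35823288]
 [  0.           0.           1.        ]] [[ 0.62606147  0.58057806 -0.5205537   0.97454245]
 [ 0.77975794 -0.47036764  0.4131971  -0.3801143 ]
 [-0.00495845 -0.66459266 -0.74718941  0.69604985]
 [ 0.          0.          0.          1.        ]]
wrist [[325.1922621    0.         277.11806357]
 [  0.         325.1922621  213.44129355]
 [  0.           0.           1.        ]] [[ 0.23922196 -0.92778546 -0.28633372  0.22311679]
 [-0.9709637  -0.22904885 -0.06903709 -0.56291725]
 [-0.0015328   0.29453483 -0.95563952  0.38395601]
 [ 0.          0.          0.          1.        ]]
```

View pics/top0.png

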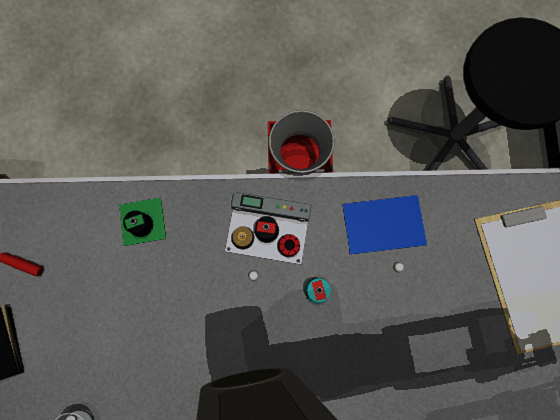

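View pics/scene0.png

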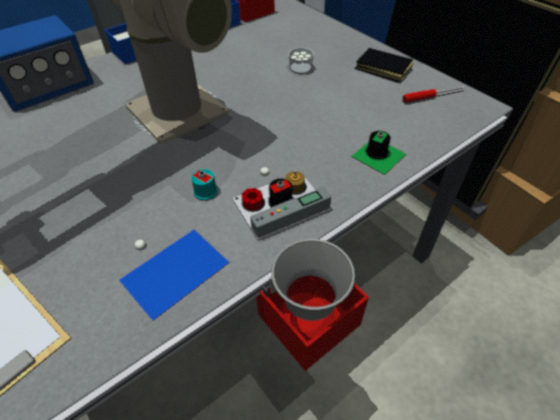

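Top view: the failed-shell candidates are the black can with red label on the nest at (266,229) and the turquoise can with red label at (318,291), and the black one fits the description. The other parts:
- switch at (242,237)
- collar at (289,244)
- good shell at (137,222)
- blue mat at (385,224)
- funnel at (301,142)
- caps at (253,275) and (399,267)

Next, a close crop to check the choice, and the measurements.

```bash
cat >> h.py <<'E'
def ray(c,u,v):
    K=c['K'];d=np.array([(u-K[0,2])/K[0,0],(v-K[1,2])/K[1,1],1.]);return c['T'][:3,3],c['T'][:3,:3]@d
def onz(c,u,v,z):
    o,d=ray(c,u,v);return (o+d*(z-o[2])/d[2])[:3]
def comps(img,lo,hi,minA=25,roi=None):
    h=cv2.cvtColor(img,cv2.COLOR_RGB2HSV)
    m=cv2.inRange(h,np.array(lo),np.array(hi))
    if roi: 
        k=np.zeros_like(m);x0,y0,x1,y1=roi;k[y0:y1,x0:x1]=255;m&=k
    n,l,s,ce=cv2.connectedComponentsWithStats(m)
    return [(s[i,4],ce[i].round(1).tolist(),s[i,:4].tolist(),l==i) for i in range(1,n) if s[i,4]>=minA]
E
python3 - <<'E'
from h import *
c=dict(np.load('pics/top0.png.npz')); im=c['img']
cr=im[185:305,110:340]; cv2.imwrite('pics/crop0.png',cv2.resize(cr[:,:,::-1],None,fx=3.4,fy=3.4,interpolation=cv2.INTER_CUBIC))
cr=im[100:190,250:350]; 
for nm,lo,hi in(('green',(50,100,30),(80,255,255)),('blue',(105,120,60),(130,255,255)),('red',(0,150,60),(8,255,255)),('white',(0,0,190),(180,40,255)),('brass',(15,80,40),(30,255,255))):
    for a,ce,b,m in comps(im,lo,hi): 
        if ce[1]>110 and 100<ce[0]<450: print(nm,a,ce,b)
E
```

```text
green 1330 [142.9, 220.4] [119, 198, 47, 48]
blue 3904 [384.0, 224.2] [343, 195, 84, 59]
red 47 [269.7, 126.0] [268, 121, 8, 16]
red 756 [298.9, 154.3] [280, 138, 39, 31]
red 25 [331.0, 160.5] [330, 155, 3, 11]
red 26 [268.6, 165.7] [268, 158, 3, 15]
red 46 [278.6, 166.1] [273, 160, 14, 11]
red 151 [265.9, 227.0] [257, 221, 19, 13]
red 141 [318.6, 289.8] [312, 280, 14, 20]
brass 314 [242.2, 236.2] [232, 227, 21, 20]
```

View pics/crop0.png

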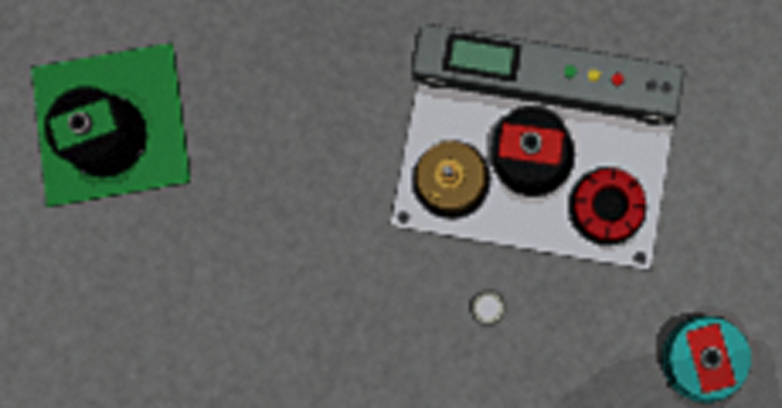

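View pics/wrist0.png

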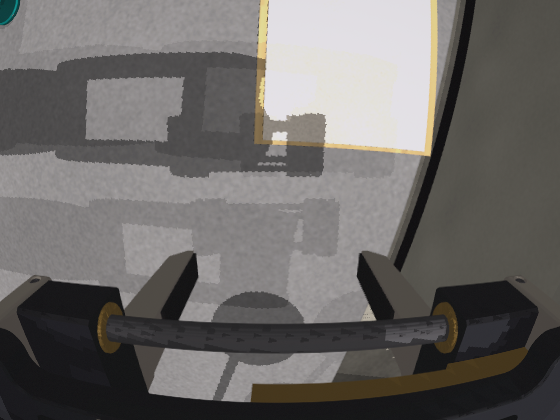

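```bash
python3 - <<'E'
from h import *
c=dict(np.load('pics/top0.png.npz')); im=c['img']; s=dict(np.load('pics/scene0.png.npz'))
f=lambda x,y,z:onz(c,110+(x+.5)/3.4-.5,185+(y+.5)/3.4-.5,z).round(4)
P={}
for n,x,y,z in(('failed_stub',531,142,.066),('failed_label',530.5,143.5,.056),('good_stub',79,122,.064),('good_label',82,123.5,.054),('sw_shaft',449,172,.058),('sw_top',450.5,176.5,.036),('collar_top',607.5,203,.032),('fl',391,226,.006),('fr',650,268,.006),('cap_a',487,307,.014),('g1',32,67,.004),('g2',173,43,.004),('g3',190,183,.004),('g4',47,206,.004),('turq',712,357,.06),('boxBL',419,25,.046),('boxBR',684,68,.046)):
    P[n]=f(x,y,z);print(n,P[n])
m=[b for b in comps(im,(105,120,60),(130,255,255)) if b[0]>3000][0][3].astype(np.uint8)
r=cv2.minAreaRect(cv2.findContours(m,0,1)[0][0]);print(r)
for p in cv2.boxPoints(r): print('mat',onz(c,*p,.003))
print('mat c',onz(c,384,224.2,.003),'capb',onz(c,399,267,.014))
d=P['fl']-P['fr'];print('nest yaw from front edge (y dir)',np.degrees(np.arctan2(-d[0],d[1])),np.linalg.norm(d))
d=P['sw_top']-P['collar_top'];print('yaw sw-col',np.degrees(np.arctan2(-d[0],d[1])),np.linalg.norm(d[:2]))
d=P['boxBL']-P['boxBR'];print('yaw box',np.degrees(np.arctan2(-d[0],d[1])),np.linalg.norm(d))
# funnel rim ellipse
g=im[100:185,255:345]; cv2.imwrite('pics/fun0.png',cv2.resize(g[:,:,::-1],None,fx=6,fy=6,interpolation=cv2.INTER_CUBIC))
g=s['img'][150:240,170:350]; cv2.imwrite('pics/nestS.png',cv2.resize(g[:,:,::-1],None,fx=4,fy=4,interpolation=cv2.INTER_CUBIC))
E
```

```text
failed_stub [0.4718 0.0076 0.066 ]
failed_label [0.4723 0.0082 0.056 ]
good_stub [0.4906 0.3032 0.064 ]
good_label [0.4914 0.3045 0.054 ]
sw_shaft [0.4542 0.0615 0.058 ]
sw_top [0.4542 0.0623 0.036 ]
collar_top [ 0.4351 -0.0418  0.032 ]
fl [0.4249 0.1055 0.006 ]
fr [ 0.3935 -0.0702  0.006 ]
cap_a [0.3688 0.0399 0.014 ]
g1 [0.5409 0.3582 0.004 ]
g2 [0.5562 0.2597 0.004 ]
g3 [0.4571 0.2446 0.004 ]
g4 [0.4429 0.3428 0.004 ]
turq [ 0.333  -0.1051  0.06  ]
boxBL [0.5558 0.0825 0.046 ]
boxBR [ 0.523  -0.0946  0.046 ]
((384.38824462890625, 224.06092834472656), (50.99703598022461, 78.63520812988281), 83.21102905273438)
mat [ 0.53340932 -0.17244342  0.003     ]
mat [ 0.55242165 -0.35809254  0.003     ]
mat [ 0.43195306 -0.36231343  0.003     ]
mat [ 0.41354112 -0.18081239  0.003     ]
mat c [ 0.48183122 -0.26745679  0.003     ] capb [ 0.38117854 -0.29238215  0.014     ]
nest yaw from front edge (y dir) -10.132572030728737 0.17848375276198108
yaw sw-col -10.39684502155808 0.10583770594641591
yaw box -10.492635509197651 0.18011177085354527
```

View pics/fun0.png

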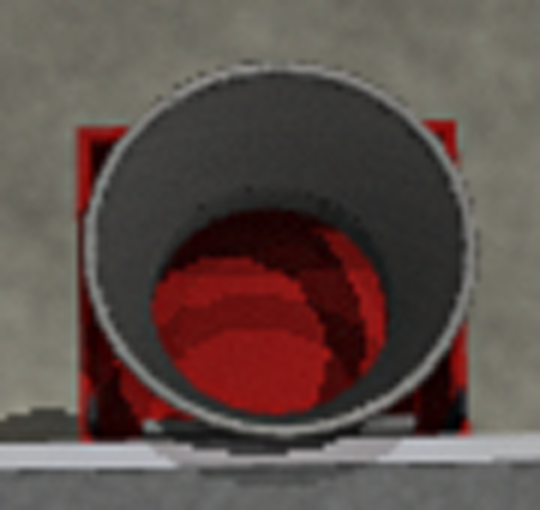

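View pics/nestS.png

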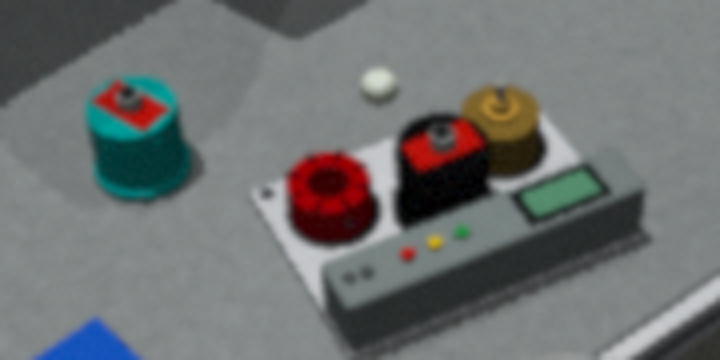

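Crop and scene view: the failed shell is the black can at crop (531,142) between the switch (450,175) and the collar (607,203). The turquoise can stands apart at (712,357). The funnel rim's centre is at about (301.6,141.5).

```bash
cat >> h.py <<'E'
from scipy.spatial.transform import Rotation as Ro
def plan(x,y,z,yawy=None):
    s=read_state();R=Ro.from_rotvec(s['orientation']).as_matrix()
    g=s['tool_pos']+R[:,2]*grip_point_offset
    ang=np.degrees(np.arctan2(R[1,1],R[0,1]))
    print('t %.2f grasp'%s['t'],g.round(4),'yawy %.1f'%ang,'tilt %.2f'%np.degrees(np.arccos(-R[2,2])),'F',s['force'].round(2),'open %.1f'%(s['opening']*1e3))
    d=np.array([x,y,z])-g
    if yawy is not None:
        dw=(yawy-ang+180)%360-180
        print('turn z(tool) %.1f deg'%-dw)
        R=R@Ro.from_euler('z',-dw,degrees=True).as_matrix()
    print('shift cm after turn',(R.T@d*100).round(2))
E
python3 - <<'E'
from h import *
c=dict(np.load('pics/top0.png.npz'))
print('funnel',onz(c,301.6,141.5,.045))
plan(.4542,.062,.13,-10.4)
E
```

```text
funnel [ 0.67420043 -0.07801981  0.045     ]
t 0.15 grasp [ 0.1436 -0.5821  0.2366] yawy -76.1 tilt 0.08 F [-0.36  0.1  -0.22] open 93.1
turn z(tool) -65.7 deg
shift cm after turn [68.95 18.92 10.75]
```

```bash
python3 -m creep '[[[0,0,0],[0,0,-6.57]],[[0,0,0],[0,0,-6.57]],[[0,0,0],[0,0,-6.57]],[[0,0,0],[0,0,-6.57]],[[0,0,0],[0,0,-6.57]],[[0,0,0],[0,0,-6.57]],[[0,0,0],[0,0,-6.57]],[[0,0,0],[0,0,-6.57]],[[0,0,0],[0,0,-6.57]],[[0,0,0],[0,0,-6.57]],[[0,0,0],[0,0,0]]]' 75
python3 -m creep '[[[3.5,0.9,0],[0,0,0]],[[3.5,0.9,0],[0,0,0]],[[3.5,0.9,0],[0,0,0]],[[3.5,0.9,0],[0,0,0]],[[3.5,0.9,0],[0,0,0]],[[3.5,0.9,0],[0,0,0]],[[3.5,0.9,0],[0,0,0]],[[3.5,0.9,0],[0,0,0]],[[3.5,0.9,0],[0,0,0]],[[3.5,0.9,0],[0,0,0]],[[3.5,0.9,0],[0,0,0]],[[3.5,0.9,0],[0,0,0]]]'
python3 - <<'E'
from h import *
plan(.4542,.062,.15,-10.4)
E
```

```text
t: 1.07
tool_pos: [0.1437, -0.5824, 0.4043]
orientation: [-2.408, -2.016, -0.001]
force: [-0.2, 0.8, -0.2]
opening: 0.07
t: 2.07
tool_pos: [0.3262, -0.1874, 0.4048]
orientation: [2.419, 2.004, 0.0]
force: [1.1, 0.1, 0.2]
opening: 0.07
t 2.07 grasp [ 0.3263 -0.1875  0.2375] yawy -10.7 tilt 0.03 F [1.1 0.1 0.2] open 70.0
turn z(tool) -0.3 deg
shift cm after turn [26.85  8.07  8.75]
```

```bash

python3 -m creep '[[[3.0,0.9,0],[0,0,0]],[[3.0,0.9,0],[0,0,0]],[[3.0,0.9,0],[0,0,0]],[[3.0,0.9,0],[0,0,0]],[[3.0,0.9,0.5],[0,0,0]],[[3.0,0.9,1],[0,0,0]],[[3.0,0.9,1],[0,0,0]],[[2.5,0.8,1],[0,0,0]],[[1.5,0.4,1],[0,0,0]],[[0.5,0.2,1],[0,0,0]],[[0,0,0],[0,0,0]],[[0,0,0],[0,0,0]]]'
python3 - <<'E'
from h import *
plan(.4542,.062,.028,-10.4)
snap('wrist','w1.png');snap('top','t1.png')
E
```

```text
t: 3.07
tool_pos: [0.4476, 0.0474, 0.349]
orientation: [-2.415, -2.008, 0.003]
force: [0.3, -0.3, -0.2]
opening: 0.0699
t 3.07 grasp [0.4472 0.0473 0.1817] yawy -10.5 tilt 0.12 F [ 0.26 -0.32 -0.18] open 69.9
turn z(tool) -0.1 deg
shift cm after turn [ 1.59  0.45 15.37]
```

View pics/w1.png

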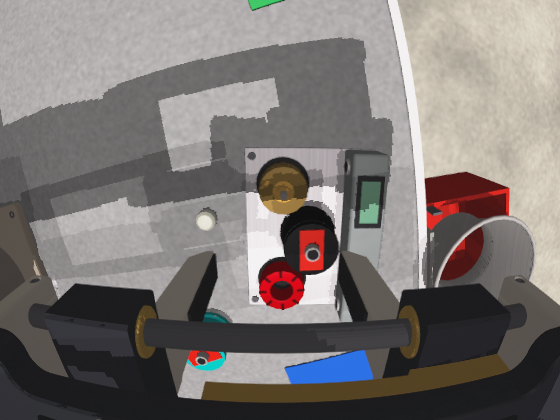

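Wrist view: brass switch at (284,187) with its shaft at (284,195), failed shell's stub at (312,254), collar at (281,290), and cap at (205,219) clear of the fingers. I'll refine the positions from this view.

```bash
cat >> h.py <<'E'
def fonz(c,u,v,z):
    K=c['K'];p=np.array([u-K[0,2],v-K[1,2]]);r=np.hypot(*p);th=r/K[0,0]
    d=np.array([*(p/r*np.sin(th)),np.cos(th)]);o=c['T'][:3,3];d=c['T'][:3,:3]@d
    return (o+d*(z-o[2])/d[2]).round(4)
E
python3 - <<'E'
from h import *
c=dict(np.load('pics/w1.png.npz'));im=c['img']
for nm,lo,hi in(('red',(0,150,60),(8,255,255)),('brass',(12,80,60),(30,255,255))):
    for a,ce,b,m in comps(im,lo,hi,60,(220,140,360,320)): print(nm,a,ce,b)
for n,u,v,z in(('stub',312.5,254,.066),('sw shaft',284,195,.058),('swtop',283.5,187,.036),('collar',281.5,290,.032),('capa',205.5,219,.014),('nestL',246,149,.006),('nestR',246,304,.006)): print(n,fonz(c,u,v,z))
cv2.imwrite('pics/w1c.png',cv2.resize(im[130:330,190:400,::-1],None,fx=3.5,fy=3,interpolation=cv2.INTER_CUBIC)[:600])
E
```

```text
red 807 [311.0, 248.7] [299, 229, 26, 42]
brass 1872 [282.9, 188.7] [259, 163, 49, 51]
stub [0.4707 0.0053 0.066 ]
sw shaft [0.455  0.0609 0.058 ]
swtop [0.4553 0.063  0.036 ]
collar [ 0.4338 -0.046   0.032 ]
capa [0.3694 0.0399 0.014 ]
nestL [0.4249 0.1015 0.006 ]
nestR [ 0.3868 -0.073   0.006 ]
```

View pics/w1c.png

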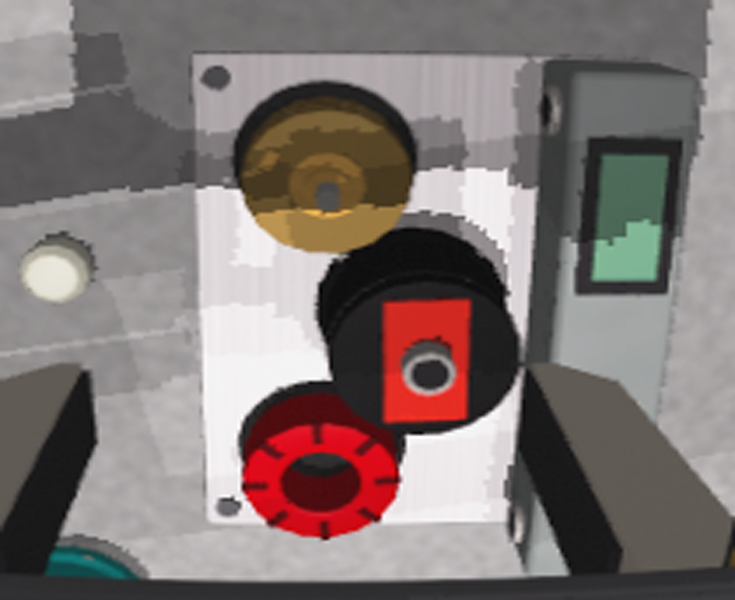

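```bash

python3 -m creep '[[[0.8,0.25,0.5],[0,0,0]],[[0.7,0.25,1.5],[0,0,0]],[[0,0,2],[0,0,0]],[[0,0,2],[0,0,0]],[[0,0,2],[0,0,0]],[[0,0,2],[0,0,0]],[[0,0,1.5],[0,0,0]],[[0,0,0],[0,0,0]],[[0,0,0],[0,0,0]]]'
python3 - <<'E'
from h import *
plan(.4547,.062,.028,-10.4)
snap('wrist','w2.png')
E
```

```text
t: 3.92
tool_pos: [0.4554, 0.0613, 0.2345]
orientation: [-2.415, -2.008, 0.002]
force: [0.3, -0.3, -0.1]
opening: 0.0698
t 3.92 grasp [0.4552 0.0613 0.0672] yawy -10.5 tilt 0.07 F [ 0.32 -0.3  -0.08] open 69.8
turn z(tool) -0.1 deg
shift cm after turn [ 0.06 -0.06  3.92]
```

View pics/w2.png

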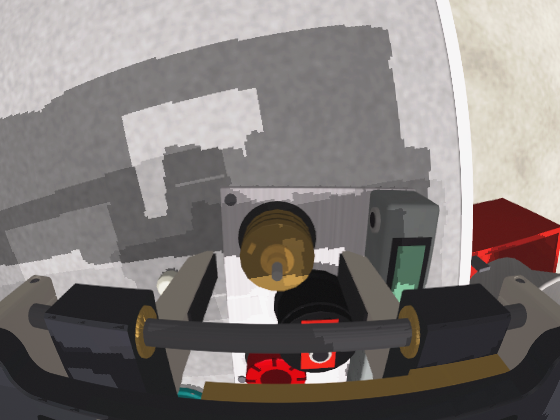

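Switch is centred between the fingers at (277,245). Descending and gripping.

```bash

python3 -m creep '[[[0,0,1.2],[0,0,0]],[[0,0,1.2],[0,0,0]],[[0,0,0.9],[0,0,0]],[[0,0,0.6],[0,0,0]],[[0,0,0],[0,0,0]],[[0,0,0],[0,0,0]]]'
python3 -m creep '[[[0,0,0],[0,0,0]],[[0,0,0],[0,0,0]],[[0,0,0],[0,0,0]],[[0,0,0],[0,0,0]],[[0,0,0],[0,0,0]],[[0,0,0],[0,0,0]],[[0,0,0],[0,0,0]],[[0,0,0],[0,0,0]],[[0,0,0],[0,0,0]]]' 30 15
python3 - <<'E'
from h import *
plan(.486,-.309,.14,-10.4)
E
```

```text
t: 4.47
tool_pos: [0.4558, 0.0615, 0.1961]
orientation: [2.415, 2.01, 0.0]
force: [-0.2, 1.2, -0.1]
opening: 0.0696
t: 5.22
tool_pos: [0.4558, 0.0616, 0.1961]
orientation: [2.414, 2.01, 0.0]
force: [-0.7, 1.1, 5.8]
opening: 0.0445
t 5.22 grasp [0.4559 0.0616 0.0288] yawy -10.4 tilt 0.02 F [-0.75  1.13  5.78] open 44.5
turn z(tool) -0.0 deg
shift cm after turn [-35.9    9.66 -11.12]
```

```bash

python3 -m creep '[[[0,0,-0.6],[0,0,0]],[[0,0,-1.5],[0,0,0]],[[0,0,-2.2],[0,0,0]],[[0,0,-2.4],[0,0,0]],[[0,0,-2.3],[0,0,0]],[[0,0,-1.5],[0,0,0]],[[0,0,-0.5],[0,0,0]],[[0,0,0],[0,0,0]]]'
python3 -m creep '[[[-1.5,0.4,0],[0,0,0]],[[-3,0.8,0],[0,0,0]],[[-3.6,1,0],[0,0,0]],[[-3.6,1,0],[0,0,0]],[[-3.6,1,0],[0,0,0]],[[-3.6,1,0],[0,0,0]],[[-3.6,1,0],[0,0,0]],[[-3.6,1,0],[0,0,0]],[[-3.6,1,0],[0,0,0]],[[-3.2,0.8,0],[0,0,0]],[[-2.0,0.5,0],[0,0,0]],[[-0.8,0.2,0],[0,0,0]]]'
python3 -m creep '[[[0,0,1],[0,0,0]],[[0,0,2],[0,0,0]],[[0,0,2],[0,0,0]],[[0,0,1],[0,0,0]],[[0,0,0],[0,0,0]],[[0,0,0],[0,0,0]]]'
python3 - <<'E'
from h import *
plan(.486,-.309,.0262,-10.4)
c=snap('wrist','w3.png')
E
```

```text
t: 5.88
tool_pos: [0.4561, 0.0616, 0.307]
orientation: [2.413, 2.009, 0.003]
force: [-0.7, -0.4, -2.5]
opening: 0.0448
t: 6.88
tool_pos: [0.4853, -0.3098, 0.3033]
orientation: [-2.415, -2.005, 0.002]
force: [0.2, 0.1, -2.3]
opening: 0.0447
t: 7.38
tool_pos: [0.486, -0.3057, 0.2445]
orientation: [-2.411, -2.01, 0.001]
force: [0.6, -0.2, -0.6]
opening: 0.0449
t 7.38 grasp [ 0.4857 -0.3054  0.0772] yawy -10.4 tilt 0.16 F [ 0.58 -0.2  -0.64] open 44.9
turn z(tool) 0.0 deg
shift cm after turn [-0.35  0.11  5.1 ]
```

View pics/w3.png

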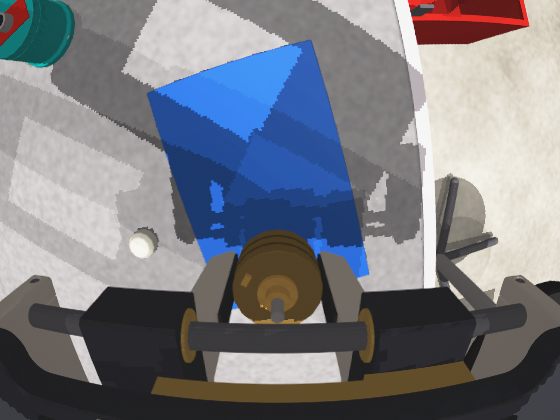

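Switch is held upright over the end of the mat, with mat corners at (149,92), (311,41) and (368,275). The cap at (142,244) is clear.

```bash
python3 - <<'E'
from h import *
c=dict(np.load('pics/w3.png.npz'))
P=[fonz(c,*p,.003) for p in((149,92),(311,41),(368,275))]
print(P, 'centre',(P[0]+P[2])/2, 'cap_b',fonz(c,143,242,.014))
E
python3 -m creep '[[[0,0.1,1],[0,0,0]],[[0,0,1.4],[0,0,0]],[[0,0,1.2],[0,0,0]],[[0,0,0.8],[0,0,0]],[[0,0,0.3],[0,0,0]],[[0,0,0.2],[0,0,0]],[[0,0,0],[0,0,0]],[[0,0,0],[0,0,0]]]'
python3 - <<'E'
from h import *
plan(.486,-.305,.0262,-10.4)
E
```

```text
[array([ 0.4149, -0.1877,  0.003 ]), array([ 0.5317, -0.177 ,  0.003 ]), array([ 0.5488, -0.3547,  0.003 ])] centre [ 0.48185 -0.2712   0.003  ] cap_b [ 0.386  -0.2925  0.014 ]
t: 8.1
tool_pos: [0.4875, -0.3074, 0.1972]
orientation: [2.414, 2.01, 0.0]
force: [0.8, -0.1, -1.9]
opening: 0.0445
t 8.10 grasp [ 0.4876 -0.3075  0.0299] yawy -10.4 tilt 0.04 F [ 0.82 -0.06 -1.9 ] open 44.5
turn z(tool) -0.0 deg
shift cm after turn [ 0.22 -0.21  0.37]
```

```bash

python3 -m creep '[[[0,0,0.15],[0,0,0]],[[0,0,0.15],[0,0,0]],[[0,0,0],[0,0,0]],[[0,0,0],[0,0,0]]]'
python3 -m creep '[[[0,0,0.05],[0,0,0]],[[0,0,0],[0,0,0]],[[0,0,0],[0,0,0]]]'
python3 - <<'E'
from h import *
plan(.486,-.305,.0262,-10.4)
E
```

```text
t: 8.43
tool_pos: [0.4873, -0.3073, 0.1938]
orientation: [2.414, 2.01, 0.0]
force: [0.6, -0.3, -2.3]
opening: 0.0449
t: 8.68
tool_pos: [0.4873, -0.3073, 0.1933]
orientation: [2.414, 2.01, 0.0]
force: [0.0, -1.2, -2.7]
opening: 0.0452
t 8.68 grasp [ 0.4873 -0.3073  0.026 ] yawy -10.4 tilt 0.00 F [ 0.01 -1.17 -2.73] open 45.2
turn z(tool) -0.0 deg
shift cm after turn [ 0.2  -0.17 -0.02]
```

```bash

python3 -m creep '[[[0,0,0.05],[0,0,0]],[[0,0,0],[0,0,0]],[[0,0,0],[0,0,0]]]'
python3 -m creep '[[[0,0,0],[0,0,0]],[[0,0,0],[0,0,0]],[[0,0,0],[0,0,0]],[[0,0,0],[0,0,0]],[[0,0,0],[0,0,0]]]' 70
python3 -m creep '[[[0,0,-0.5],[0,0,0]],[[0,0,-1.5],[0,0,0]],[[0,0,-2.5],[0,0,0]],[[0,0,-3],[0,0,0]],[[0,0,-2.5],[0,0,0]],[[0,0,-1.5],[0,0,0]],[[0,0,0],[0,0,0]]]'
python3 - <<'E'
from h import *
plan(.4345,-.0435,.12,-10.4)
c=snap('wrist','w4.png')
E
```

```text
t: 8.93
tool_pos: [0.4874, -0.3073, 0.1931]
orientation: [2.414, 2.01, 0.0]
force: [-2.0, 0.9, 3.0]
opening: 0.0449
t: 9.35
tool_pos: [0.4873, -0.3073, 0.1927]
orientation: [2.414, 2.01, 0.0]
force: [-0.3, 0.3, -0.0]
opening: 0.0645
t: 9.93
tool_pos: [0.4886, -0.3082, 0.313]
orientation: [2.409, 2.005, 0.003]
force: [0.1, -0.7, 0.3]
opening: 0.0653
t 9.93 grasp [ 0.4896 -0.309   0.1457] yawy -10.4 tilt 0.45 F [ 0.12 -0.69  0.29] open 65.3
turn z(tool) -0.0 deg
shift cm after turn [ 25.13 -10.23   2.41]
```

View pics/w4.png

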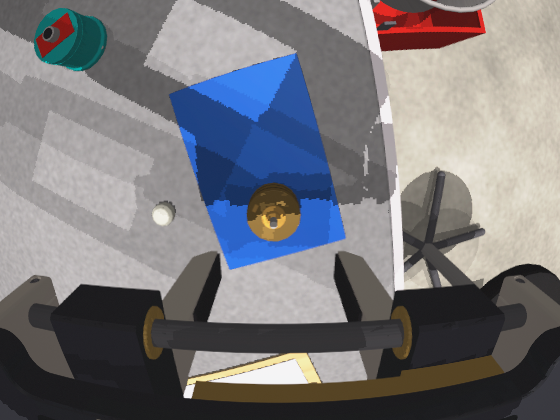

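Switch stands upright on the mat at (273,215). Now the collar.

```bash

python3 -m creep '[[[1.5,-0.6,0],[0,0,0]],[[2.5,-1,0],[0,0,0]],[[3.2,-1.3,0],[0,0,0]],[[3.2,-1.3,0],[0,0,0]],[[3.2,-1.3,0],[0,0,0]],[[3.2,-1.3,0],[0,0,0]],[[3.2,-1.3,0],[0,0,0]],[[2.6,-1.1,0.5],[0,0,0]],[[1.6,-0.7,1],[0,0,0]],[[0.7,-0.3,1],[0,0,0]],[[0,0,0],[0,0,0]],[[0,0,0],[0,0,0]]]'
python3 - <<'E'
from h import *
plan(.4345,-.0435,.028,-10.4)
c=snap('wrist','w5.png')
E
```

```text
t: 10.98
tool_pos: [0.4316, -0.0441, 0.2813]
orientation: [-2.412, -2.01, 0.003]
force: [-0.6, -0.5, 0.5]
opening: 0.0652
t 10.98 grasp [ 0.4311 -0.044   0.114 ] yawy -10.4 tilt 0.16 F [-0.59 -0.52  0.45] open 65.2
turn z(tool) 0.0 deg
shift cm after turn [0.11 0.35 8.59]
```

View pics/w5.png

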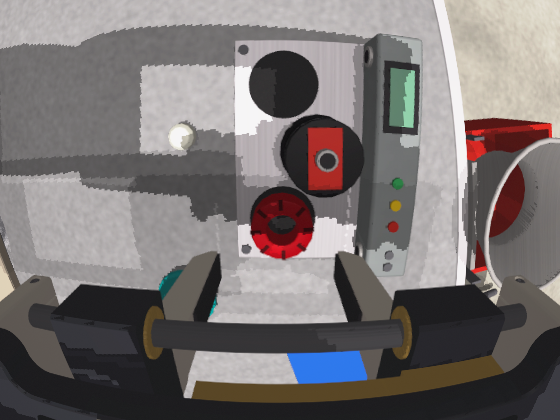

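```bash
python3 - <<'E'
from h import *
c=dict(np.load('pics/w5.png.npz'))
print('collar',fonz(c,283,224,.032),'pad centre sw',fonz(c,283.5,84,.006),'stub',fonz(c,327,160,.066))
for z in(.006,):
  print(fonz(c,235,41,z),fonz(c,238,256,z))
E
python3 -m creep '[[[0.1,0.2,0.8],[0,0,0]],[[0,0.1,1.6],[0,0,0]],[[0,0,1.8],[0,0,0]],[[0,0,1.6],[0,0,0]],[[0,0,1.3],[0,0,0]],[[0,0,0.8],[0,0,0]],[[0,0,0.4],[0,0,0]],[[0,0,0],[0,0,0]],[[0,0,0],[0,0,0]]]'
python3 - <<'E'
from h import *
plan(.4343,-.0437,.028,-10.4)
E
```

```text
collar [ 0.4353 -0.0418  0.032 ] pad centre sw [0.4546 0.0607 0.006 ] stub [0.4705 0.0054 0.066 ]
[0.4241 0.1025 0.006 ] [ 0.3907 -0.0726  0.006 ]
t: 11.78
tool_pos: [0.4356, -0.0439, 0.2001]
orientation: [2.415, 2.009, 0.0]
force: [-0.1, -0.3, -0.3]
opening: 0.0653
t 11.78 grasp [ 0.4357 -0.0439  0.0328] yawy -10.5 tilt 0.03 F [-0.15 -0.35 -0.29] open 65.3
turn z(tool) -0.1 deg
shift cm after turn [-0.01 -0.14  0.48]
```

```bash

python3 -m creep '[[[0,-0.1,0.3],[0,0,0]],[[0,0,0.15],[0,0,0]],[[0,0,0],[0,0,0]]]'
python3 -m creep '[[[0,0,0],[0,0,0]],[[0,0,0],[0,0,0]],[[0,0,0],[0,0,0]],[[0,0,0],[0,0,0]],[[0,0,0],[0,0,0]],[[0,0,0],[0,0,0]],[[0,0,0],[0,0,0]],[[0,0,0],[0,0,0]]]' 30 12
python3 - <<'E'
from h import *
plan(.4775,-.228,.12,-10.4)
E
```

```text
t: 12.03
tool_pos: [0.4343, -0.0433, 0.1954]
orientation: [2.414, 2.01, 0.001]
force: [0.5, 0.2, -0.7]
opening: 0.0653
t: 12.7
tool_pos: [0.4344, -0.0433, 0.1954]
orientation: [2.414, 2.01, 0.0]
force: [-0.7, -0.1, 2.9]
opening: 0.047
t 12.70 grasp [ 0.4344 -0.0433  0.0281] yawy -10.4 tilt 0.01 F [-0.66 -0.08  2.93] open 47.0
turn z(tool) -0.0 deg
shift cm after turn [-17.39   7.57  -9.19]
```

```bash

python3 -m creep '[[[0,0,-0.6],[0,0,0]],[[0,0,-1.5],[0,0,0]],[[0,0,-2.2],[0,0,0]],[[0,0,-2.4],[0,0,0]],[[0,0,-1.6],[0,0,0]],[[0,0,-0.7],[0,0,0]],[[0,0,0],[0,0,0]]]'
python3 -m creep '[[[-1,0.4,0],[0,0,0]],[[-2,0.9,0],[0,0,0]],[[-3,1.3,0],[0,0,0]],[[-3.2,1.4,0],[0,0,0]],[[-3,1.3,0],[0,0,0]],[[-2.6,1.2,0.4],[0,0,0]],[[-1.6,0.7,1.1],[0,0,0]],[[-0.8,0.3,2],[0,0,0]],[[-0.2,0.1,2],[0,0,0]],[[0,0,1.5],[0,0,0]],[[0,0,0],[0,0,0]],[[0,0,0],[0,0,0]]]'
python3 - <<'E'
from h import *
plan(.4775,-.228,.0252,-10.4)
c=snap('wrist','w6.png')
E
```

```text
t: 13.28
tool_pos: [0.435, -0.0434, 0.2872]
orientation: [2.412, 2.008, 0.003]
force: [0.7, 0.0, -1.0]
opening: 0.0468
t: 14.28
tool_pos: [0.4762, -0.2281, 0.2128]
orientation: [-2.411, -2.006, 0.003]
force: [1.2, 0.3, -0.3]
opening: 0.0472
t 14.28 grasp [ 0.4754 -0.2277  0.0455] yawy -10.5 tilt 0.29 F [ 1.17  0.32 -0.25] open 47.2
turn z(tool) -0.1 deg
shift cm after turn [0.   0.22 2.03]
```

View pics/w6.png

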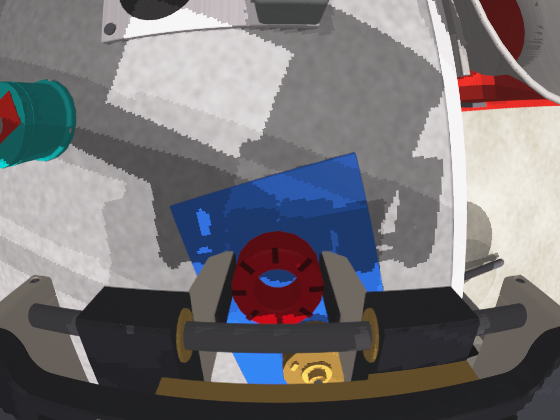

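Collar at (277,278) is held over the mat, with the switch behind it at (317,372) and clear. Lowering.

```bash

python3 -m creep '[[[0,0,0.6],[0,0,0]],[[0,0,0.5],[0,0,0]],[[0,0,0.4],[0,0,0]],[[0,0,0.2],[0,0,0]],[[0,0,0.1],[0,0,0]],[[0,0,0],[0,0,0]],[[0,0,0],[0,0,0]]]'
python3 - <<'E'
from h import *
plan(.4775,-.228,.0252,-10.4)
E
```

```text
t: 14.92
tool_pos: [0.4775, -0.2282, 0.1974]
orientation: [2.414, 2.01, 0.0]
force: [-0.1, 0.1, -1.0]
opening: 0.0471
t 14.92 grasp [ 0.4776 -0.2282  0.0301] yawy -10.4 tilt 0.01 F [-0.14  0.13 -0.99] open 47.1
turn z(tool) -0.0 deg
shift cm after turn [ 0.02 -0.01  0.49]
```

```bash

python3 -m creep '[[[0,0,0.2],[0,0,0]],[[0,0,0.15],[0,0,0]],[[0,0,0.1],[0,0,0]],[[0,0,0.05],[0,0,0]],[[0,0,0],[0,0,0]],[[0,0,0],[0,0,0]]]'
python3 -m creep '[[[0,0,0],[0,0,0]],[[0,0,0],[0,0,0]],[[0,0,0],[0,0,0]],[[0,0,0],[0,0,0]],[[0,0,0],[0,0,0]]]' 70
python3 -m creep '[[[0,0,-0.5],[0,0,0]],[[0,0,-1.5],[0,0,0]],[[0,0,-2.5],[0,0,0]],[[0,0,-3],[0,0,0]],[[0,0,-2.5],[0,0,0]],[[0,0,-1.5],[0,0,0]],[[0,0,0],[0,0,0]]]'
python3 - <<'E'
from h import *
plan(.4708,.006,.13,79.6)
c=snap('wrist','w7.png')
E
```

```text
t: 15.42
tool_pos: [0.4775, -0.2282, 0.1924]
orientation: [2.414, 2.01, 0.0]
force: [-2.2, 1.1, 2.4]
opening: 0.0471
t: 15.83
tool_pos: [0.4775, -0.2282, 0.1922]
orientation: [-2.414, -2.01, -0.0]
force: [0.5, 0.1, -1.0]
opening: 0.0651
t: 16.42
tool_pos: [0.4788, -0.229, 0.3122]
orientation: [2.409, 2.005, 0.004]
force: [0.9, -0.9, 0.6]
opening: 0.0653
t 16.42 grasp [ 0.4799 -0.2296  0.1449] yawy -10.4 tilt 0.43 F [ 0.89 -0.85  0.61] open 65.3
turn z(tool) -90.0 deg
shift cm after turn [ 5.16 23.02  1.39]
```

View pics/w7.png

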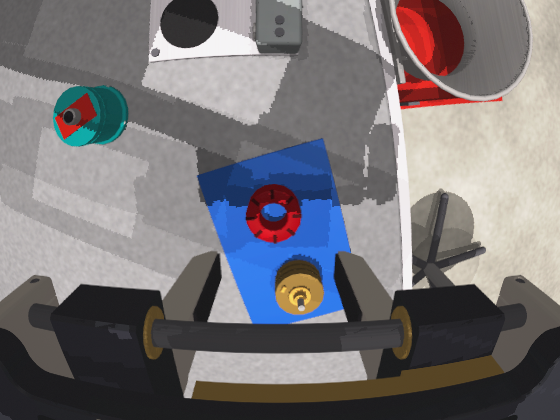

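Both stand upright on the mat, collar at (274,213) and switch at (299,290). Now the turn and approach to the failed shell.

```bash

python3 -m creep '[[[0,0,0],[0,0,-7.1]],[[0,0,0],[0,0,-7.1]],[[0,0,0],[0,0,-7.1]],[[0,0,0],[0,0,-7.1]],[[0,0,0],[0,0,-7.1]],[[0,0,0],[0,0,-7.1]],[[0,0,0],[0,0,-7.1]],[[0,0,0],[0,0,-7.1]],[[0,0,0],[0,0,-7.1]],[[0,0,0],[0,0,-7.1]],[[0,0,0],[0,0,-7.1]],[[0,0,0],[0,0,-7.1]]]' 78
python3 -m creep '[[[0.2,1,0],[0,0,-4.8]],[[0.4,2,0],[0,0,0]],[[0.6,3,0],[0,0,0]],[[0.8,3.4,0],[0,0,0]],[[0.8,3.4,0],[0,0,0]],[[0.8,3.4,0],[0,0,0]],[[0.7,3,0],[0,0,0]],[[0.4,2.2,0],[0,0,0]],[[0.3,1.2,0],[0,0,0]],[[0.1,0.4,0],[0,0,0]],[[0,0,0],[0,0,0]],[[0,0,0],[0,0,0]]]'
python3 - <<'E'
from h import *
plan(.4708,.006,.042,79.6)
c=snap('wrist','w8.png')
E
```

```text
t: 17.47
tool_pos: [0.4769, -0.2278, 0.3051]
orientation: [-0.407, -3.112, -0.002]
force: [-0.1, -0.1, -0.5]
opening: 0.0727
t: 18.47
tool_pos: [0.4696, 0.0069, 0.3063]
orientation: [-0.285, -3.127, 0.001]
force: [-0.5, 0.0, 0.2]
opening: 0.0728
t 18.47 grasp [0.4694 0.0068 0.139 ] yawy 79.6 tilt 0.08 F [-0.46  0.05  0.23] open 72.8
turn z(tool) -0.0 deg
shift cm after turn [-0.17 -0.05  9.7 ]
```

View pics/w8.png

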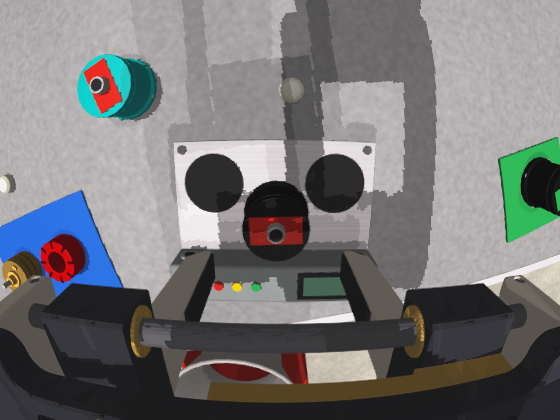

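Failed shell's stub is at (277,233), between the fingers. The front pads, at (213,183) and (334,183), are now empty.

```bash
python3 - <<'E'
from h import *
c=dict(np.load('pics/w8.png.npz'));im=c['img']
print('stub',fonz(c,277,233,.066),'padC',fonz(c,213,183,.006),'padS',fonz(c,334.5,183,.006))
E
python3 -m creep '[[[-0.1,0,0.8],[0,0,0]],[[0,0,1.6],[0,0,0]],[[0,0,2],[0,0,0]],[[0,0,1.8],[0,0,0]],[[0,0,1.3],[0,0,0]],[[0,0,0.5],[0,0,0]],[[0,0,0],[0,0,0]],[[0,0,0],[0,0,0]]]'
python3 - <<'E'
from h import *
plan(.4708,.006,.042,79.6)
E
```

```text
stub [0.4692 0.0063 0.066 ] padC [ 0.4344 -0.0454  0.006 ] padS [0.454  0.0609 0.006 ]
t: 19.18
tool_pos: [0.4709, 0.0065, 0.2272]
orientation: [-0.287, -3.128, 0.0]
force: [0.0, -0.7, -0.5]
opening: 0.0723
t 19.18 grasp [0.4709 0.0065 0.0599] yawy 79.5 tilt 0.02 F [ 0.01 -0.66 -0.49] open 72.3
turn z(tool) -0.1 deg
shift cm after turn [-0.   -0.05  1.79]
```

```bash

python3 -m creep '[[[0,0,0.9],[0,0,0]],[[0,0,0.6],[0,0,0]],[[0,0,0.3],[0,0,0]],[[0,0,0],[0,0,0]],[[0,0,0],[0,0,0]]]'
python3 -m creep '[[[0,0,0],[0,0,0]],[[0,0,0],[0,0,0]],[[0,0,0],[0,0,0]],[[0,0,0],[0,0,0]],[[0,0,0],[0,0,0]],[[0,0,0],[0,0,0]],[[0,0,0],[0,0,0]],[[0,0,0],[0,0,0]]]' 40 15
python3 -m creep '[[[0,0,-0.6],[0,0,0]],[[0,0,-1.5],[0,0,0]],[[0,0,-2.2],[0,0,0]],[[0,0,-2.4],[0,0,0]],[[0,0,-2.4],[0,0,0]],[[0,0,-1.5],[0,0,0]],[[0,0,-0.5],[0,0,0]],[[0,0,0],[0,0,0]]]'
python3 - <<'E'
from h import *
plan(.674,-.078,.15,79.6)
c=snap('wrist','w9.png')
E
```

```text
t: 19.6
tool_pos: [0.4708, 0.0071, 0.2091]
orientation: [-0.286, -3.128, 0.0]
force: [0.1, -1.0, 0.1]
opening: 0.0728
t: 20.27
tool_pos: [0.471, 0.007, 0.2095]
orientation: [0.286, 3.128, -0.0]
force: [0.0, -0.5, 3.1]
opening: 0.0511
t: 20.93
tool_pos: [0.4713, 0.007, 0.3217]
orientation: [0.286, 3.126, 0.0]
force: [-0.1, -0.1, -1.3]
opening: 0.051
t 20.93 grasp [0.4718 0.007  0.1544] yawy 79.6 tilt 0.16 F [-0.1  -0.1  -1.31] open 51.0
turn z(tool) -0.0 deg
shift cm after turn [-21.42  -4.71   0.5 ]
```

View pics/w9.png

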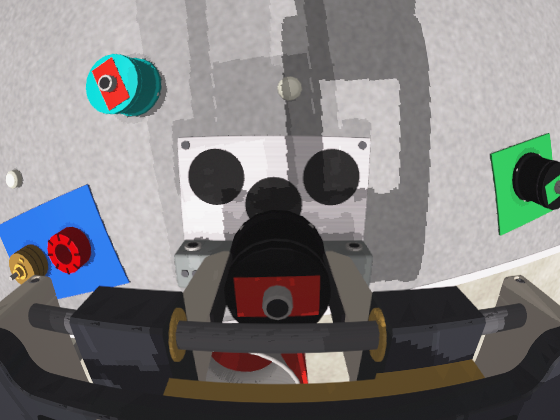

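Failed shell is gripped upright at (277,285), and the empty rear pad shows at (274,203). Moving it over the funnel.

```bash

python3 -m creep '[[[-1,-0.2,0],[0,0,0]],[[-2,-0.5,0],[0,0,0]],[[-3,-0.7,0],[0,0,0]],[[-3.4,-0.7,0],[0,0,0]],[[-3.4,-0.7,0],[0,0,0]],[[-3.2,-0.7,0],[0,0,0]],[[-2.8,-0.6,0],[0,0,0]],[[-1.6,-0.4,0],[0,0,0]],[[-0.8,-0.2,0],[0,0,0]],[[-0.2,0,0],[0,0,0]],[[0,0,0],[0,0,0]],[[0,0,0],[0,0,0]]]'
python3 - <<'E'
from h import *
plan(.674,-.078,.1,79.6)
c=dict(np.load('pics/w9.png.npz'));
print('rear pad',fonz(c,274,205,.006),'pads',fonz(c,216.5,177,.006),fonz(c,331,177,.006))
c=snap('top','t10.png')
c=snap('wrist','w10.png')
E
```

```text
t: 21.98
tool_pos: [0.6721, -0.0776, 0.3185]
orientation: [-0.286, -3.126, -0.001]
force: [0.1, 0.9, -0.7]
opening: 0.0509
t 21.98 grasp [ 0.6716 -0.0775  0.1512] yawy 79.6 tilt 0.16 F [ 0.14  0.92 -0.67] open 50.9
turn z(tool) -0.0 deg
shift cm after turn [-0.26 -0.01  5.12]
rear pad [0.4715 0.0036 0.006 ] pads [ 0.4349 -0.0442  0.006 ] [0.4544 0.0608 0.006 ]
```

View pics/t10.png

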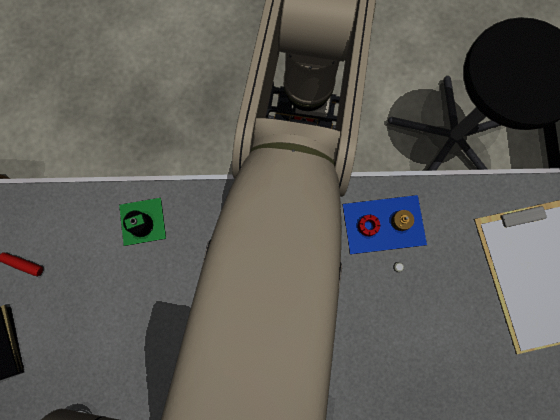

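View pics/w10.png

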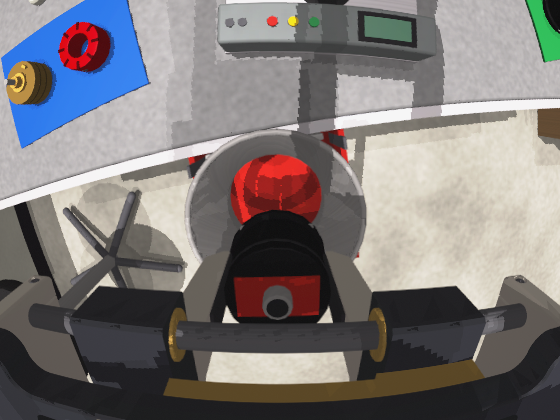

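Wrist view: the shell at (277,280) is over the funnel mouth, whose rim spans columns 187–367 with its near edge at (277,131). Checking the mouth's centre from this view.

```bash
python3 - <<'E'
from h import *
c=dict(np.load('pics/w10.png.npz'));
P=np.array([fonz(c,u,v,.045)[:2] for u,v in((186,205),(367,207),(277,130),(207,163),(347,163),(191,240),(363,240))])
print(P)
A=np.c_[2*P,np.ones(len(P))];s=np.linalg.lstsq(A,(P**2).sum(1),rcond=None)[0];print(s[:2],np.sqrt(s[2]+s[0]**2+s[1]**2))
E
```

```text
[[ 0.6461 -0.1504]
 [ 0.6751 -0.0023]
 [ 0.6006 -0.0649]
 [ 0.6155 -0.1245]
 [ 0.6357 -0.0145]
 [ 0.6771 -0.1544]
 [ 0.704  -0.0086]]
[ 0.67556932 -0.07894128] 0.07610629334935323
```

```bash

python3 -m creep '[[[-0.3,0,0.8],[0,0,0]],[[0,0,1.5],[0,0,0]],[[0,0,1.5],[0,0,0]],[[0,0,0.8],[0,0,0]],[[0,0,0],[0,0,0]],[[0,0,0],[0,0,0]]]'
python3 -m creep '[[[0,0,0],[0,0,0]],[[0,0,0],[0,0,0]],[[0,0,0],[0,0,0]],[[0,0,0],[0,0,0]],[[0,0,0],[0,0,0]],[[0,0,0],[0,0,0]],[[0,0,0],[0,0,0]],[[0,0,0],[0,0,0]],[[0,0,0],[0,0,0]],[[0,0,0],[0,0,0]]]' 90
python3 -m creep '[[[0,0,-1],[0,0,0]],[[0,0,-2],[0,0,0]],[[0,0,-2],[0,0,0]],[[0,0,-1],[0,0,0]],[[0,0,0],[0,0,0]]]'
python3 - <<'E'
from h import *
plan(.4910,.304,.15,79.6)
c=snap('wrist','w11.png')
c=dict(np.load('pics/top0.png.npz'));
E
```

```text
t: 22.58
tool_pos: [0.6751, -0.0784, 0.2724]
orientation: [-0.286, -3.125, -0.0]
force: [-0.1, -0.4, -0.6]
opening: 0.0511
t: 23.42
tool_pos: [0.6757, -0.0785, 0.2742]
orientation: [0.286, 3.129, 0.0]
force: [-0.6, 1.0, -0.4]
opening: 0.0839
t: 23.83
tool_pos: [0.6768, -0.0787, 0.3387]
orientation: [0.285, 3.122, -0.001]
force: [0.4, -0.4, 1.4]
opening: 0.0836
t 23.83 grasp [ 0.6778 -0.0789  0.1714] yawy 79.6 tilt 0.37 F [ 0.38 -0.4   1.42] open 83.6
turn z(tool) -0.0 deg
shift cm after turn [25.3  34.29  1.98]
```

View pics/w11.png

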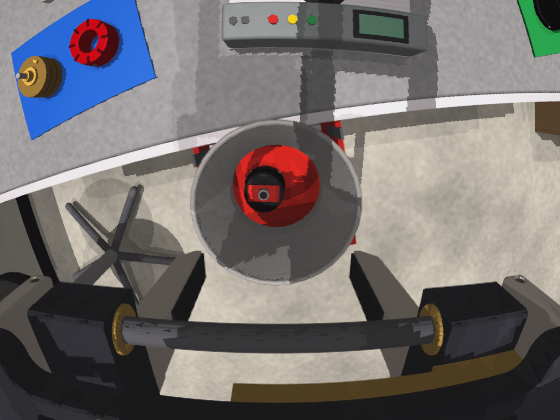

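Failed shell lies in the can (label at (263,194)). Now the good shell.

```bash

python3 -m creep '[[[0.8,1,0],[0,0,0]],[[1.6,2.2,0],[0,0,0]],[[2.2,3,0],[0,0,0]],[[2.4,3.2,0],[0,0,0]],[[2.4,3.2,0],[0,0,0]],[[2.4,3.2,0],[0,0,0]],[[2.4,3.2,0],[0,0,0]],[[2.4,3.2,0],[0,0,0]],[[2.4,3.2,0],[0,0,0]],[[2,2.8,0],[0,0,0]],[[1.5,2.2,0],[0,0,0]],[[0.8,1.2,0],[0,0,0]]]' 80
python3 -m creep '[[[0.5,0.8,0],[0,0,0]],[[0.2,0.4,0.5],[0,0,0]],[[0,0,1.5],[0,0,0]],[[0,0,1],[0,0,0]],[[0,0,0],[0,0,0]],[[0,0,0],[0,0,0]]]'
python3 - <<'E'
from h import *
plan(.4910,.304,.040,79.6)
c=snap('wrist','w12.png')
E
```

```text
t: 24.88
tool_pos: [0.5008, 0.2774, 0.3323]
orientation: [-0.281, -3.126, 0.001]
force: [0.9, 1.0, 0.0]
opening: 0.0742
t: 25.38
tool_pos: [0.499, 0.2866, 0.3027]
orientation: [-0.287, -3.126, 0.003]
force: [0.4, -0.4, -0.9]
opening: 0.0744
t 25.38 grasp [0.4985 0.2864 0.1354] yawy 79.5 tilt 0.18 F [ 0.38 -0.36 -0.92] open 74.4
turn z(tool) -0.1 deg
shift cm after turn [1.03 1.62 9.53]
```

View pics/w12.png

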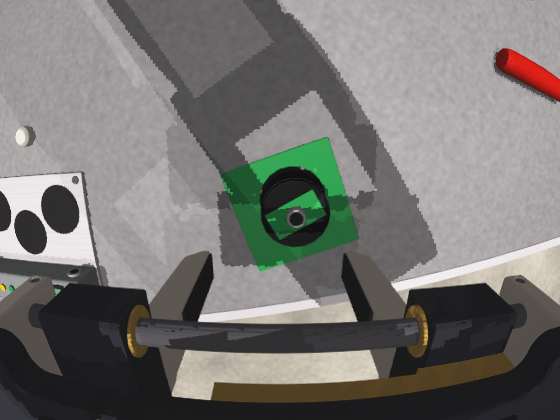

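```bash
python3 - <<'E'
from h import *
c=dict(np.load('pics/w12.png.npz'));
print('stub',fonz(c,296,218,.064))
E
python3 -m creep '[[[0.6,0.8,0.8],[0,0,0]],[[0.4,0.8,1.5],[0,0,0]],[[0.1,0.1,2],[0,0,0]],[[0,0,1.8],[0,0,0]],[[0,0,1.0],[0,0,0]],[[0,0,0],[0,0,0]],[[0,0,0],[0,0,0]]]'
python3 - <<'E'
from h import *
plan(.4910,.304,.040,79.6)
c=snap('wrist','w13.png')
E
```

```text
stub [0.4889 0.3011 0.064 ]
t: 26.02
tool_pos: [0.4913, 0.3063, 0.2331]
orientation: [-0.286, -3.128, 0.001]
force: [0.2, 0.1, 0.7]
opening: 0.0745
t 26.02 grasp [0.4912 0.3063 0.0658] yawy 79.5 tilt 0.05 F [0.17 0.06 0.69] open 74.5
turn z(tool) -0.1 deg
shift cm after turn [-0.02 -0.23  2.58]
```

View pics/w13.png

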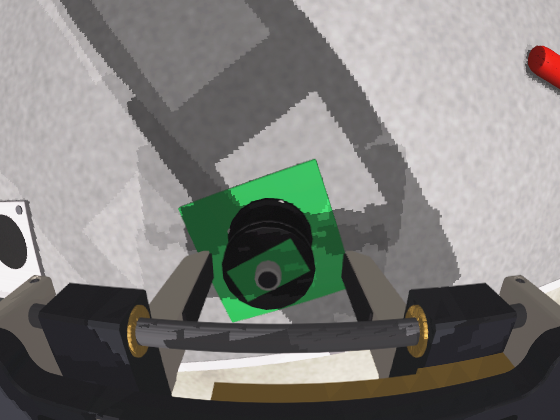

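Good shell (green label) has its stub at (268,274), about 4 mm left of the finger mid-line at column 277. Correcting and descending.

```bash

python3 -m creep '[[[0.1,-0.4,0.2],[0,0,0]],[[0,0,1.0],[0,0,0]],[[0,0,0.8],[0,0,0]],[[0,0,0.5],[0,0,0]],[[0,0,0],[0,0,0]],[[0,0,0],[0,0,0]]]'
python3 -m creep '[[[0,0,0],[0,0,0]],[[0,0,0],[0,0,0]],[[0,0,0],[0,0,0]],[[0,0,0],[0,0,0]],[[0,0,0],[0,0,0]],[[0,0,0],[0,0,0]],[[0,0,0],[0,0,0]],[[0,0,0],[0,0,0]],[[0,0,0],[0,0,0]]]' 40 15
python3 - <<'E'
from h import *
plan(.4912,.0045,.14,79.6)
E
```

```text
t: 26.57
tool_pos: [0.4894, 0.3024, 0.2075]
orientation: [-0.286, -3.127, 0.001]
force: [-0.7, 0.1, 0.2]
opening: 0.0742
t: 27.32
tool_pos: [0.4899, 0.3026, 0.2086]
orientation: [0.286, 3.128, 0.0]
force: [-0.2, -0.6, 4.0]
opening: 0.0508
t 27.32 grasp [0.49   0.3026 0.0413] yawy 79.6 tilt 0.03 F [-0.23 -0.58  4.04] open 50.8
turn z(tool) -0.0 deg
shift cm after turn [ -5.51 -29.3   -9.88]
```

```bash

python3 -m creep '[[[0,0,-0.6],[0,0,0]],[[0,0,-1.5],[0,0,0]],[[0,0,-2.2],[0,0,0]],[[0,0,-2.4],[0,0,0]],[[0,0,-2],[0,0,0]],[[0,0,-1],[0,0,0]],[[0,0,-0.3],[0,0,0]],[[0,0,0],[0,0,0]]]'
python3 -m creep '[[[-0.1,-1,0],[0,0,0]],[[-0.3,-2,0],[0,0,0]],[[-0.4,-3,0],[0,0,0]],[[-0.4,-3.5,0],[0,0,0]],[[-0.5,-3.7,0],[0,0,0]],[[-0.5,-3.7,0],[0,0,0]],[[-0.5,-3.7,0],[0,0,0]],[[-0.4,-3.5,0],[0,0,0]],[[-0.3,-2.8,0],[0,0,0]],[[-0.1,-1.7,0],[0,0,0]],[[0,-0.8,0],[0,0,0]],[[0,0,0],[0,0,0]]]'
python3 -m creep '[[[0,0,0],[0,0,0]],[[0,0,0],[0,0,0]]]'
python3 - <<'E'
from h import *
plan(.4712,.005,.0433,79.6)
c=snap('wrist','w14.png')
E
```

```text
t: 27.98
tool_pos: [0.4898, 0.3026, 0.3086]
orientation: [0.286, 3.128, 0.001]
force: [-0.3, -0.1, -2.3]
opening: 0.0511
t: 28.98
tool_pos: [0.4699, 0.0055, 0.3068]
orientation: [-0.29, -3.126, 0.001]
force: [1.1, 0.6, -1.5]
opening: 0.0514
t: 29.15
tool_pos: [0.4707, 0.0079, 0.3076]
orientation: [-0.285, -3.128, -0.001]
force: [-0.2, 1.0, -2.0]
opening: 0.0511
t 29.15 grasp [0.4705 0.0079 0.1403] yawy 79.6 tilt 0.06 F [-0.18  1.03 -2.04] open 51.1
turn z(tool) -0.0 deg
shift cm after turn [-0.13 -0.28  9.7 ]
```

View pics/w14.png

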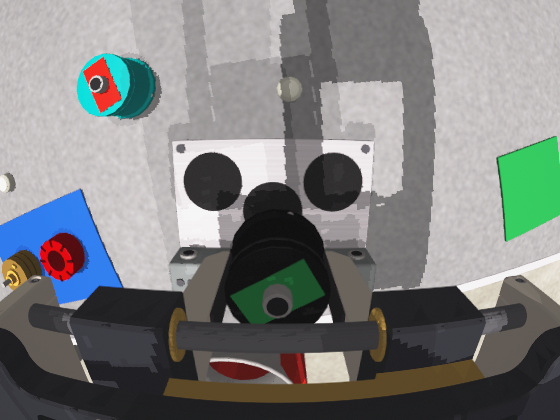

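Good shell is held upright. The rear pad is at column 272 against the shell's 277, so I shift by −y 2.5 mm and lower.

```bash

python3 -m creep '[[[-0.1,-0.25,0.6],[0,0,0]],[[0,0,1.5],[0,0,0]],[[0,0,1.8],[0,0,0]],[[0,0,1.8],[0,0,0]],[[0,0,1.4],[0,0,0]],[[0,0,0.8],[0,0,0]],[[0,0,0.4],[0,0,0]],[[0,0,0.2],[0,0,0]],[[0,0,0],[0,0,0]],[[0,0,0],[0,0,0]]]'
python3 - <<'E'
from h import *
plan(.4712,.005,.0433,79.6)
E
```

```text
t: 30.03
tool_pos: [0.4719, 0.0045, 0.224]
orientation: [0.286, 3.127, 0.0]
force: [0.4, 0.3, -1.4]
opening: 0.0512
t 30.03 grasp [0.4721 0.0045 0.0567] yawy 79.6 tilt 0.07 F [ 0.45  0.34 -1.36] open 51.2
turn z(tool) -0.0 deg
shift cm after turn [0.1  0.04 1.34]
```

```bash

python3 -m creep '[[[0.1,0,0.4],[0,0,0]],[[0,0,0.4],[0,0,0]],[[0,0,0.3],[0,0,0]],[[0,0,0.1],[0,0,0]],[[0,0,0],[0,0,0]],[[0,0,0],[0,0,0]]]'
python3 -m creep '[[[0,0,0.1],[0,0,0]],[[0,0,0.05],[0,0,0]],[[0,0,0],[0,0,0]],[[0,0,0],[0,0,0]]]'
python3 - <<'E'
from h import *
plan(.4712,.005,.0433,79.6)
E
```

```text
t: 30.53
tool_pos: [0.4704, 0.0046, 0.2112]
orientation: [-0.286, -3.128, -0.0]
force: [0.7, 0.2, -1.5]
opening: 0.0511
t: 30.87
tool_pos: [0.4706, 0.0046, 0.2105]
orientation: [0.286, 3.128, -0.0]
force: [-3.2, -0.1, 6.1]
opening: 0.0509
t 30.87 grasp [0.4707 0.0046 0.0432] yawy 79.6 tilt 0.02 F [-3.15 -0.09  6.12] open 50.9
turn z(tool) -0.0 deg
shift cm after turn [-0.04  0.05 -0.01]
```

Contact has been made (6 N upward) at the expected height. Release.

```bash

python3 -m creep '[[[0,0,0],[0,0,0]],[[0,0,0],[0,0,0]],[[0,0,0],[0,0,0]],[[0,0,0],[0,0,0]],[[0,0,0],[0,0,0]],[[0,0,0],[0,0,0]]]' 75
python3 -m creep '[[[0,0,-0.5],[0,0,0]],[[0,0,-1.5],[0,0,0]],[[0,0,-2.5],[0,0,0]],[[0,0,-3],[0,0,0]],[[0,0,-2.5],[0,0,0]],[[0,0,-1],[0,0,0]],[[0,0,0],[0,0,0]]]'
python3 - <<'E'
from h import *
plan(.4873,-.3073,.14,-10.4)
c=snap('wrist','w15.png')
print('stub',fonz(c,277,233,.066))
E
```

```text
t: 31.37
tool_pos: [0.4704, 0.0046, 0.2097]
orientation: [-0.286, -3.129, -0.0]
force: [-0.9, -0.2, -0.9]
opening: 0.0695
t: 31.95
tool_pos: [0.4716, 0.0045, 0.3231]
orientation: [0.285, 3.123, -0.0]
force: [0.2, 0.2, -0.7]
opening: 0.0695
t 31.95 grasp [0.4725 0.0044 0.1558] yawy 79.6 tilt 0.34 F [ 0.18  0.25 -0.66] open 69.5
turn z(tool) 90.0 deg
shift cm after turn [-30.39   7.07   1.6 ]
stub [0.4791 0.0026 0.066 ]
```

View pics/w15.png

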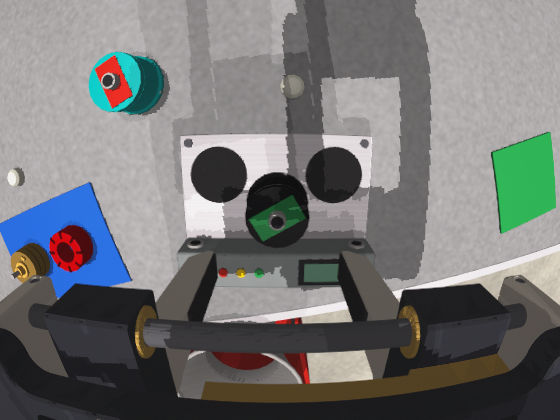

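Good shell stands on the rear pad, stub at (277,221), centred between the pads at columns 218 and 334. Next, fetch the switch.

```bash

python3 -m creep '[[[0,0,0],[0,0,7.1]],[[0,0,0],[0,0,7.1]],[[0,0,0],[0,0,7.1]],[[0,0,0],[0,0,7.1]],[[0,0,0],[0,0,7.1]],[[0,0,0],[0,0,7.1]],[[0,0,0],[0,0,7.1]],[[0,0,0],[0,0,7.1]],[[0,0,0],[0,0,7.1]],[[0,0,0],[0,0,7.1]],[[0,0,0],[0,0,7.1]],[[0,0,0],[0,0,7.1]]]' 72
python3 -m creep '[[[-1,0.2,0],[0,0,4.8]],[[-2.2,0.5,0],[0,0,0]],[[-3.2,0.7,0],[0,0,0]],[[-3.4,0.8,0],[0,0,0]],[[-3.4,0.8,0],[0,0,0]],[[-3.4,0.8,0],[0,0,0]],[[-3.4,0.8,0],[0,0,0]],[[-3.2,0.8,0],[0,0,0]],[[-3,0.7,0],[0,0,0]],[[-2.2,0.5,0],[0,0,0]],[[-1.2,0.3,0],[0,0,0]],[[-0.5,0.1,0],[0,0,0]]]'
python3 -m creep '[[[0,0,1],[0,0,0]],[[0,0,2],[0,0,0]],[[0,0,2],[0,0,0]],[[0,0,1],[0,0,0]],[[0,0,0],[0,0,0]],[[0,0,0],[0,0,0]]]'
python3 - <<'E'
from h import *
plan(.4873,-.3073,.0258,-10.4)
c=snap('wrist','w16.png')
c=dict(np.load('pics/w15.png.npz'));print('stub',fonz(c,277,221,.066))
E
```

```text
t: 33.0
tool_pos: [0.4696, 0.0047, 0.317]
orientation: [-2.332, -2.1, 0.004]
force: [-0.3, 0.4, -0.1]
opening: 0.0672
t: 34.0
tool_pos: [0.4848, -0.3053, 0.3174]
orientation: [-2.414, -2.006, 0.001]
force: [-0.0, -0.3, -0.2]
opening: 0.0669
t: 34.5
tool_pos: [0.4854, -0.3028, 0.2588]
orientation: [-2.412, -2.01, 0.001]
force: [0.1, -0.6, 1.2]
opening: 0.0668
t 34.50 grasp [ 0.4851 -0.3026  0.0915] yawy -10.4 tilt 0.13 F [ 0.12 -0.62  1.18] open 66.8
turn z(tool) 0.0 deg
shift cm after turn [-0.43  0.32  6.57]
stub [0.4694 0.0044 0.066 ]
```

View pics/w16.png

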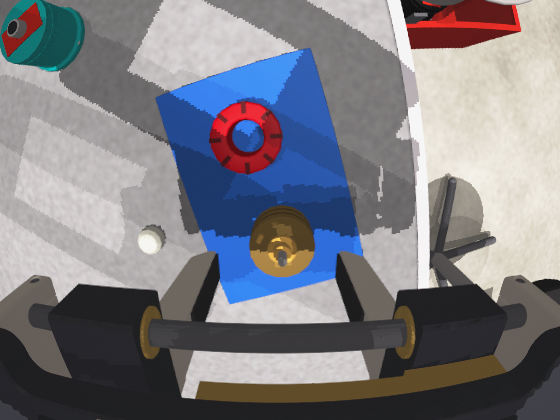

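Switch at (282,243) is about where it was left, and both parts are upright. Descending with the small correction and gripping.

```bash

python3 -m creep '[[[-0.4,0.3,0.6],[0,0,0]],[[0,0,1.4],[0,0,0]],[[0,0,1.6],[0,0,0]],[[0,0,1.4],[0,0,0]],[[0,0,0.8],[0,0,0]],[[0,0,0.4],[0,0,0]],[[0,0,0],[0,0,0]],[[0,0,0],[0,0,0]]]'
python3 - <<'E'
from h import *
plan(.4873,-.3073,.0258,-10.4)
E
```

```text
t: 35.22
tool_pos: [0.4881, -0.3088, 0.1985]
orientation: [2.414, 2.009, 0.0]
force: [-0.5, 0.3, -0.5]
opening: 0.0666
t 35.22 grasp [ 0.4882 -0.3089  0.0312] yawy -10.4 tilt 0.06 F [-0.52  0.29 -0.51] open 66.6
turn z(tool) -0.0 deg
shift cm after turn [ 0.14 -0.12  0.54]
```

```bash

python3 -m creep '[[[0.1,-0.1,0.2],[0,0,0]],[[0,0,0.2],[0,0,0]],[[0,0,0.1],[0,0,0]],[[0,0,0],[0,0,0]]]'
python3 -m creep '[[[0,0,0],[0,0,0]],[[0,0,0],[0,0,0]],[[0,0,0],[0,0,0]],[[0,0,0],[0,0,0]],[[0,0,0],[0,0,0]],[[0,0,0],[0,0,0]],[[0,0,0],[0,0,0]],[[0,0,0],[0,0,0]]]' 30 15
python3 - <<'E'
from h import *
plan(.4558,.0616,.14,-10.4)
E
python3 -m creep '[[[0,0,-0.6],[0,0,0]],[[0,0,-1.5],[0,0,0]],[[0,0,-2.2],[0,0,0]],[[0,0,-2.4],[0,0,0]],[[0,0,-2.3],[0,0,0]],[[0,0,-1.5],[0,0,0]],[[0,0,-0.5],[0,0,0]],[[0,0,0],[0,0,0]]]'
```

```text
t: 35.55
tool_pos: [0.4869, -0.3074, 0.1928]
orientation: [2.414, 2.01, -0.0]
force: [-0.5, -0.4, -0.5]
opening: 0.0668
t: 36.22
tool_pos: [0.487, -0.3074, 0.1928]
orientation: [2.414, 2.01, 0.0]
force: [-0.7, 0.0, 1.3]
opening: 0.0447
t 36.22 grasp [ 0.487  -0.3074  0.0255] yawy -10.4 tilt 0.01 F [-0.66  0.03  1.3 ] open 44.7
turn z(tool) -0.0 deg
shift cm after turn [ 35.73  -9.73 -11.45]
t: 36.88
tool_pos: [0.4874, -0.3077, 0.3045]
orientation: [2.412, 2.008, 0.001]
force: [-0.6, -0.0, -1.9]
opening: 0.045
```

```bash

python3 -m creep '[[[1.5,-0.4,0],[0,0,0]],[[3,-0.8,0],[0,0,0]],[[3.6,-1,0],[0,0,0]],[[3.6,-1,0],[0,0,0]],[[3.6,-1,0],[0,0,0]],[[3.6,-1,0],[0,0,0]],[[3.6,-1,0],[0,0,0]],[[3.6,-1,0],[0,0,0]],[[3.6,-1,0],[0,0,0]],[[3.2,-0.8,0],[0,0,0]],[[2.0,-0.5,0],[0,0,0]],[[0.8,-0.2,0],[0,0,0]]]'
python3 -m creep '[[[0,0,0],[0,0,0]],[[0,0,0],[0,0,0]]]'
python3 - <<'E'
from h import *
plan(.4558,.0616,.0285,-10.4)
E
```

```text
t: 37.88
tool_pos: [0.4551, 0.0639, 0.301]
orientation: [-2.41, -2.012, 0.003]
force: [0.1, 0.0, -3.3]
opening: 0.0447
t: 38.05
tool_pos: [0.456, 0.061, 0.3017]
orientation: [-2.413, -2.011, 0.003]
force: [0.3, 0.1, -2.0]
opening: 0.0449
t 38.05 grasp [0.4557 0.0609 0.1344] yawy -10.4 tilt 0.10 F [ 0.29  0.06 -1.97] open 44.9
turn z(tool) 0.0 deg
shift cm after turn [8.000e-02 1.000e-02 1.059e+01]
```

```bash

python3 -m creep '[[[0,0,0.6],[0,0,0]],[[0,0,1.6],[0,0,0]],[[0,0,2],[0,0,0]],[[0,0,1.8],[0,0,0]],[[0,0,1.6],[0,0,0]],[[0,0,1],[0,0,0]],[[0,0,0.6],[0,0,0]],[[0,0,0.3],[0,0,0]],[[0,0,0],[0,0,0]],[[0,0,0],[0,0,0]]]'
python3 - <<'E'
from h import *
plan(.4558,.0616,.0285,-10.4)
c=snap('wrist','w17.png')
E
```

```text
t: 38.88
tool_pos: [0.4567, 0.0611, 0.2084]
orientation: [2.414, 2.009, 0.001]
force: [-0.1, 0.3, -1.8]
opening: 0.0447
t 38.88 grasp [0.4569 0.0611 0.0411] yawy -10.5 tilt 0.06 F [-0.14  0.35 -1.8 ] open 44.7
turn z(tool) -0.1 deg
shift cm after turn [ 0.03 -0.12  1.26]
```

View pics/w17.png

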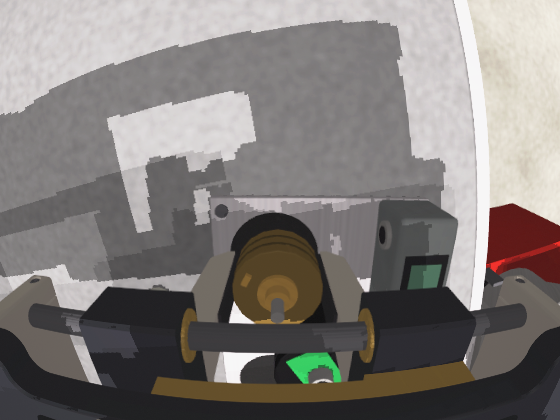

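Switch is above its pad at (277,255), and the good shell is undisturbed at (310,370).

```bash

python3 -m creep '[[[0,-0.1,0.4],[0,0,0]],[[0,0,0.4],[0,0,0]],[[0,0,0.3],[0,0,0]],[[0,0,0.1],[0,0,0]],[[0,0,0],[0,0,0]],[[0,0,0],[0,0,0]]]'
python3 -m creep '[[[0,0,0.08],[0,0,0]],[[0,0,0],[0,0,0]],[[0,0,0],[0,0,0]]]'
python3 - <<'E'
from h import *
plan(.4558,.0616,.0285,-10.4)
E
```

```text
t: 39.43
tool_pos: [0.4553, 0.0615, 0.1958]
orientation: [-2.414, -2.01, 0.0]
force: [-1.1, -0.7, 1.2]
opening: 0.0448
t: 39.68
tool_pos: [0.4554, 0.0615, 0.1957]
orientation: [-2.414, -2.01, 0.0]
force: [-4.8, 0.5, 10.1]
opening: 0.0446
t 39.68 grasp [0.4553 0.0615 0.0284] yawy -10.4 tilt 0.02 F [-4.79  0.48 10.07] open 44.6
turn z(tool) -0.0 deg
shift cm after turn [ 0.01  0.04 -0.01]
```

```bash

python3 -m creep '[[[0,0,0],[0,0,0]],[[0,0,0],[0,0,0]],[[0,0,0],[0,0,0]],[[0,0,0],[0,0,0]],[[0,0,0],[0,0,0]]]' 70
python3 -m creep '[[[0,0,-0.5],[0,0,0]],[[0,0,-1.5],[0,0,0]],[[0,0,-2.5],[0,0,0]],[[0,0,-3],[0,0,0]],[[0,0,-2.5],[0,0,0]],[[0,0,-1],[0,0,0]],[[0,0,0],[0,0,0]]]'
python3 - <<'E'
from h import *
plan(.4775,-.2282,.13,-10.4)
c=snap('wrist','w18.png')
E
```

```text
t: 40.1
tool_pos: [0.4553, 0.0615, 0.1949]
orientation: [2.414, 2.01, 0.0]
force: [0.3, 0.0, 0.2]
opening: 0.0651
t: 40.68
tool_pos: [0.4565, 0.0615, 0.3082]
orientation: [2.412, 2.008, 0.007]
force: [-0.6, -0.3, -0.1]
opening: 0.065
t 40.68 grasp [0.4575 0.0615 0.1409] yawy -10.4 tilt 0.34 F [-0.56 -0.3  -0.14] open 65.0
turn z(tool) -0.0 deg
shift cm after turn [-28.14   7.19   1.1 ]
```

View pics/w18.png

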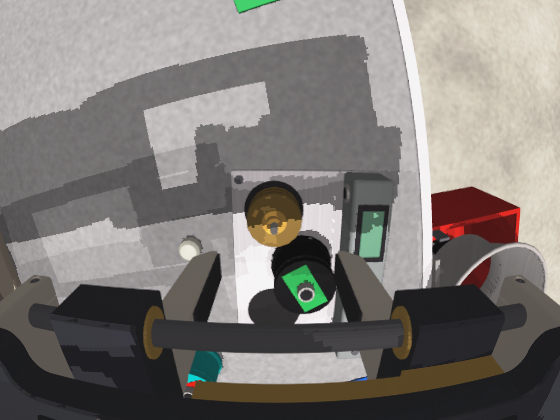

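Switch stands on its pad at (274,215) and the good shell at (307,294). Now the collar.

```bash

python3 -m creep '[[[-1,0.2,0],[0,0,0]],[[-2.2,0.5,0],[0,0,0]],[[-3,0.8,0],[0,0,0]],[[-3.3,0.9,0],[0,0,0]],[[-3.3,0.9,0],[0,0,0]],[[-3.3,0.9,0],[0,0,0]],[[-3.3,0.8,0],[0,0,0]],[[-3.2,0.8,0],[0,0,0]],[[-2.6,0.6,0.4],[0,0,0]],[[-1.8,0.4,1],[0,0,0]],[[-0.8,0.2,2],[0,0,0]],[[-0.2,0.1,2],[0,0,0]]]'
python3 -m creep '[[[0,0,1],[0,0,0]],[[0,0,0],[0,0,0]],[[0,0,0],[0,0,0]]]'
python3 - <<'E'
from h import *
plan(.4775,-.2282,.0251,-10.4)
c=snap('wrist','w19.png')
E
```

```text
t: 41.73
tool_pos: [0.4732, -0.2291, 0.2486]
orientation: [-2.416, -2.006, 0.002]
force: [1.4, 0.6, -0.3]
opening: 0.0653
t: 41.98
tool_pos: [0.4735, -0.2263, 0.2393]
orientation: [-2.412, -2.008, 0.002]
force: [0.3, -0.2, 0.2]
opening: 0.0655
t 41.98 grasp [ 0.4729 -0.226   0.072 ] yawy -10.4 tilt 0.22 F [ 0.27 -0.19  0.24] open 65.5
turn z(tool) -0.0 deg
shift cm after turn [-0.14  0.51  4.69]
```

View pics/w19.png

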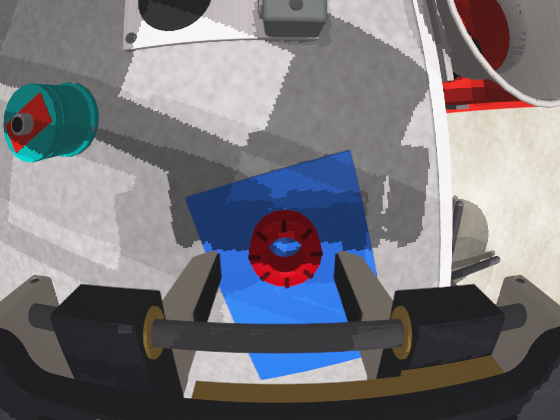

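Collar at (286,248) is on the mat. Correcting and descending.

```bash

python3 -m creep '[[[-0.1,0.4,0.6],[0,0,0]],[[0,0,1.2],[0,0,0]],[[0,0,1],[0,0,0]],[[0,0,0.6],[0,0,0]],[[0,0,0.4],[0,0,0]],[[0,0,0],[0,0,0]],[[0,0,0],[0,0,0]]]'
python3 - <<'E'
from h import *
plan(.4775,-.2282,.0251,-10.4)
E
```

```text
t: 42.62
tool_pos: [0.478, -0.2283, 0.2026]
orientation: [-2.414, -2.01, 0.0]
force: [0.7, 0.1, -0.1]
opening: 0.0651
t 42.62 grasp [ 0.4778 -0.2283  0.0353] yawy -10.4 tilt 0.05 F [ 0.66  0.05 -0.08] open 65.1
turn z(tool) -0.0 deg
shift cm after turn [ 0.   -0.03  1.02]
```

```bash

python3 -m creep '[[[0,0,0.4],[0,0,0]],[[0,0,0.4],[0,0,0]],[[0,0,0.2],[0,0,0]],[[0,0,0],[0,0,0]],[[0,0,0],[0,0,0]]]'
python3 -m creep '[[[0,0,0],[0,0,0]],[[0,0,0],[0,0,0]],[[0,0,0],[0,0,0]],[[0,0,0],[0,0,0]],[[0,0,0],[0,0,0]],[[0,0,0],[0,0,0]],[[0,0,0],[0,0,0]],[[0,0,0],[0,0,0]]]' 30 12
python3 - <<'E'
from h import *
plan(.4344,-.0433,.12,-10.4)
E
python3 -m creep '[[[0,0,-0.6],[0,0,0]],[[0,0,-1.5],[0,0,0]],[[0,0,-2.2],[0,0,0]],[[0,0,-2.4],[0,0,0]],[[0,0,-1.8],[0,0,0]],[[0,0,-1],[0,0,0]],[[0,0,0],[0,0,0]]]'
```

```text
t: 43.03
tool_pos: [0.478, -0.2284, 0.1928]
orientation: [-2.414, -2.01, 0.0]
force: [0.1, -0.2, -0.6]
opening: 0.0647
t: 43.7
tool_pos: [0.4782, -0.2285, 0.1931]
orientation: [2.414, 2.01, 0.0]
force: [-0.6, -0.1, 2.3]
opening: 0.0472
t 43.70 grasp [ 0.4782 -0.2285  0.0258] yawy -10.4 tilt 0.01 F [-0.65 -0.1   2.3 ] open 47.2
turn z(tool) -0.0 deg
shift cm after turn [17.43 -7.65 -9.42]
t: 44.28
tool_pos: [0.479, -0.229, 0.2909]
orientation: [2.411, 2.007, 0.002]
force: [-0.5, -0.3, -0.8]
opening: 0.0473
```

```bash

python3 -m creep '[[[1,-0.4,0],[0,0,0]],[[2,-0.9,0],[0,0,0]],[[3,-1.3,0],[0,0,0]],[[3.2,-1.4,0],[0,0,0]],[[3,-1.3,0],[0,0,0]],[[2.6,-1.2,0],[0,0,0]],[[1.6,-0.7,0],[0,0,0]],[[0.8,-0.4,0],[0,0,0]],[[0.2,-0.1,0],[0,0,0]],[[0,0,0],[0,0,0]],[[0,0,0],[0,0,0]]]'
python3 -m creep '[[[0,0,0.6],[0,0,0]],[[0,0,1.4],[0,0,0]],[[0,0,2],[0,0,0]],[[0,0,1.8],[0,0,0]],[[0,0,1],[0,0,0]],[[0,0,0.6],[0,0,0]],[[0,0,0],[0,0,0]],[[0,0,0],[0,0,0]]]'
python3 - <<'E'
from h import *
plan(.4344,-.0433,.0288,-10.4)
c=snap('wrist','w20.png')
E
```

```text
t: 45.2
tool_pos: [0.434, -0.0439, 0.2875]
orientation: [-2.415, -2.01, 0.001]
force: [0.2, 0.6, -0.8]
opening: 0.047
t: 45.87
tool_pos: [0.4341, -0.0437, 0.2141]
orientation: [-2.415, -2.009, 0.0]
force: [0.2, 0.7, -0.9]
opening: 0.0472
t 45.87 grasp [ 0.4341 -0.0437  0.0468] yawy -10.5 tilt 0.01 F [ 0.2   0.7  -0.86] open 47.2
turn z(tool) -0.1 deg
shift cm after turn [0.05 0.02 1.8 ]
```

View pics/w20.png

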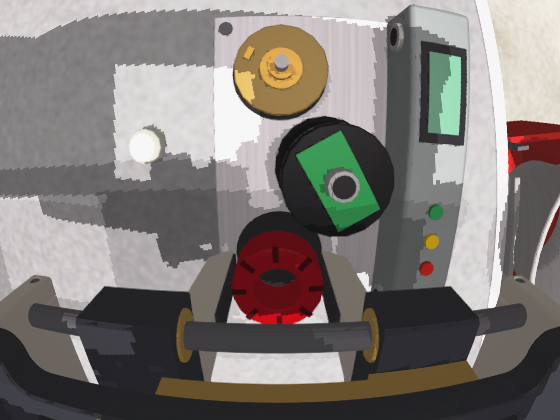

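Collar at (277,278) is over its pad and clear of the good shell at (343,187). Lowering.

```bash

python3 -m creep '[[[0,0,0.5],[0,0,0]],[[0,0,0.5],[0,0,0]],[[0,0,0.4],[0,0,0]],[[0,0,0.2],[0,0,0]],[[0,0,0.1],[0,0,0]],[[0,0,0],[0,0,0]],[[0,0,0],[0,0,0]]]'
python3 -m creep '[[[0,0,0.05],[0,0,0]],[[0,0,0],[0,0,0]],[[0,0,0],[0,0,0]]]'
python3 - <<'E'
from h import *
plan(.4344,-.0433,.0288,-10.4)
E
```

```text
t: 46.5
tool_pos: [0.4339, -0.0434, 0.1969]
orientation: [-2.414, -2.01, 0.0]
force: [0.5, -0.5, -0.3]
opening: 0.047
t: 46.75
tool_pos: [0.434, -0.0434, 0.1966]
orientation: [2.414, 2.01, 0.0]
force: [-0.3, -0.2, -1.4]
opening: 0.0469
t 46.75 grasp [ 0.434  -0.0434  0.0293] yawy -10.4 tilt 0.01 F [-0.26 -0.16 -1.42] open 46.9
turn z(tool) -0.0 deg
shift cm after turn [0.02 0.03 0.05]
```

```bash

python3 -m creep '[[[0,0,0.07],[0,0,0]],[[0,0,0],[0,0,0]],[[0,0,0],[0,0,0]]]'
python3 -m creep '[[[0,0,0],[0,0,0]],[[0,0,0],[0,0,0]],[[0,0,0],[0,0,0]],[[0,0,0],[0,0,0]],[[0,0,0],[0,0,0]]]' 70
python3 -m creep '[[[0,0,-0.5],[0,0,0]],[[0,0,-1.5],[0,0,0]],[[0,0,-2.5],[0,0,0]],[[0,0,-3],[0,0,0]],[[0,0,-2.5],[0,0,0]],[[0,0,-1.5],[0,0,0]],[[0,0,0],[0,0,0]]]'
python3 -m creep '[[[-2,-1.5,-1],[0,0,0]],[[-3.3,-2,-1],[0,0,0]],[[-3.3,-2,-1],[0,0,0]],[[-3.3,-2,-1],[0,0,0]],[[-3.3,-1,0],[0,0,0]],[[-3.3,0,0],[0,0,0]],[[-3,0,0],[0,0,0]],[[-2,0,0],[0,0,0]],[[-1,0,0],[0,0,0]],[[0,0,0],[0,0,0]],[[0,0,0],[0,0,0]]]'
python3 - <<'E'
from h import *
plan(.4,-.3,.2,-10.4)
c=snap('wrist','w21.png');c=snap('top','t21.png')
cr=c['img'][100:305,110:430]; cv2.imwrite('pics/crop21.png',cv2.resize(cr[:,:,::-1],None,fx=2.5,fy=2.5,interpolation=cv2.INTER_CUBIC))
c=snap('scene','s21.png')
E
```

```text
t: 47.0
tool_pos: [0.4341, -0.0434, 0.1961]
orientation: [2.414, 2.01, 0.0]
force: [-0.5, 0.6, 3.9]
opening: 0.0474
t: 47.42
tool_pos: [0.4339, -0.0434, 0.1956]
orientation: [-2.414, -2.01, 0.0]
force: [-0.7, -0.7, -0.2]
opening: 0.0649
t: 48.0
tool_pos: [0.4354, -0.0437, 0.3153]
orientation: [2.41, 2.006, 0.007]
force: [1.2, -0.9, 0.4]
opening: 0.0652
t: 48.92
tool_pos: [0.3058, -0.2685, 0.3499]
orientation: [-2.414, -2.008, -0.001]
force: [-0.8, -0.4, 0.1]
opening: 0.0651
t 48.92 grasp [ 0.3057 -0.2682  0.1826] yawy -10.5 tilt 0.12 F [-0.85 -0.39  0.15] open 65.1
turn z(tool) -0.1 deg
shift cm after turn [-1.42  9.85 -1.76]
```

View pics/crop21.png

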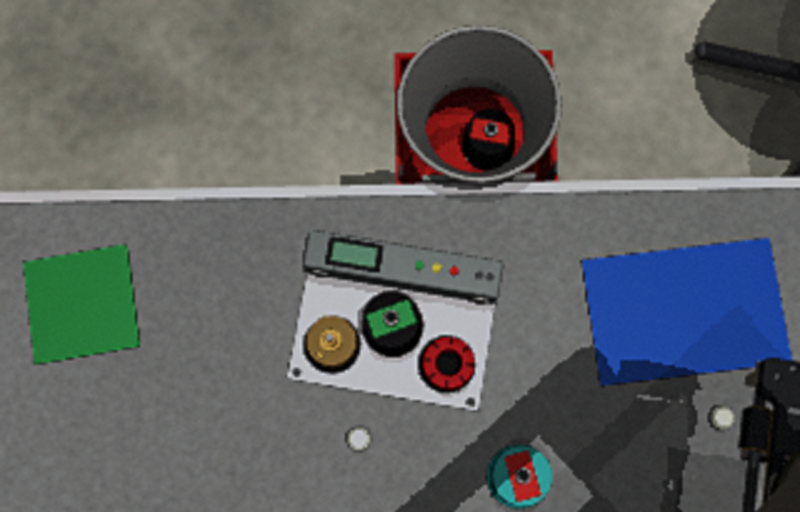

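View pics/s21.png

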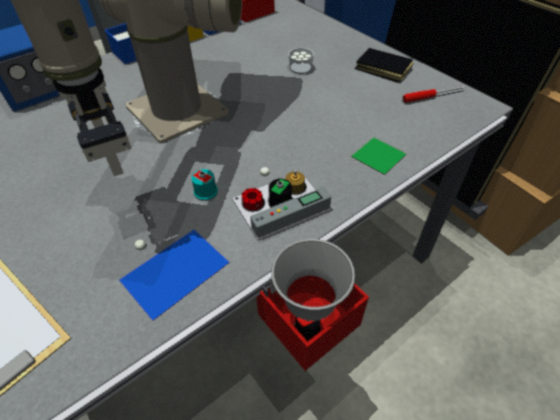

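Everything is in place: switch at crop (331,342), good shell (391,320), collar (447,362), failed shell in the can (490,135). The caps at (358,438) and (722,417) haven't visibly moved. One numeric before/after comparison, then I hand in.

```bash
python3 - <<'E'
from h import *
a=dict(np.load('pics/top0.png.npz'));b=dict(np.load('pics/t21.png.npz'))
for n,lo,hi,roi,z in(('switch',(15,80,40),(30,255,255),(220,220,258,256),.036),('collar',(0,120,50),(8,255,255),(277,230,305,262),.032),('capa',(0,0,150),(180,50,255),(240,265,265,285),.014),('capb',(0,0,150),(180,50,255),(388,257,410,278),.014)):
    r=[]
    for c in(a,b):
        k=max(comps(c['img'],lo,hi,10,roi),key=lambda t:t[0]);r.append(onz(c,*k[1],z))
    print(n,r[0].round(4),r[1].round(4),'moved mm',(1e3*(r[1]-r[0])[:2]).round(1))
print('good stub',onz(b,110+391/2.5,100+318/2.5,.066)[:2].round(4),'failed was [.4718 .0076]', read_state()['t'])
close_job()
E
```

```text
switch [0.455  0.0622 0.036 ] [0.455  0.0622 0.036 ] moved mm [0. 0.]Traceback (most recent call last):
  File "<stdin>", line 6, in <module>
ValueError: max() iterable argument is empty
```

```bash
python3 - <<'E'
from h import *
a=dict(np.load('pics/top0.png.npz'));b=dict(np.load('pics/t21.png.npz'))
for n,lo,hi,roi,z in(('collar',(170,120,50),(180,255,255),(277,230,305,262),.032),('capa',(0,0,150),(180,50,255),(240,265,265,285),.014),('capb',(0,0,150),(180,50,255),(388,257,410,278),.014)):
    r=[]
    for c in(a,b):
        k=max(comps(c['img'],lo,hi,5,roi),key=lambda t:t[0],default=None)
        if k: r.append(onz(c,*k[1],z))
    if len(r)==2: print(n,'moved mm',(1e3*(r[1]-r[0])[:2]).round(1))
print('good stub',onz(b,110+391/2.5,100+318/2.5,.066)[:2].round(4))
close_job()
E
```

```text
collar moved mm [-0.7  0. ]
capa moved mm [-0.9  0. ]
capb moved mm [ 0.2 -0. ]
good stub [0.47   0.0063]
the job is handed in; nothing more can be done
```

I moved the switch and collar to the blue mat, dropped the failed shell down the funnel, and stood the good shell on the rear pad. I then put the switch and collar back and handed the job in at about 49 s of the 144 s allowed; no verdict was reported.

Last checks, from the top camera:

| Item | Result |
|---|---|
| Switch | 0 mm from its start position |
| Collar | 0.7 mm from its start position |
| Caps | within 1 mm of where they lay |
| Good shell | about 2 mm from where the failed shell stood, upright |
| Failed shell | visible in the can |
| Gripper | clear of everything |

The wrist and top views disagreed with each other by 2–4 mm in places, well inside the 15 mm tolerance. My first numeric check stopped on a wrong red mask for the collar. With the mask corrected it gave the figures above.

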